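Put the air test stand back in service

TASK

Put the air test stand back in service: press every bar handle that lies on the tool wallet fully home on the square valve stem with the ring of its colour and turn it clockwise to the stop, valve shut (a stem whose handle is not there stays bare). Only when all of them are on and shut, unlock the supply lever: lift the handle of its lock bolt out of the notch, draw the bolt right back and let the handle down into the rear notch. Then swing the supply lever until its pointer stands at the orange setting tab, without shifting the tab; leave everything else where it lies.

Things in the scene. Friction and masses are not known exactly. Their poses are not given: they have to be found in the camera images.
- red_handle (a point): red bar handle, loose, absent in some runs: black round skirt 44 mm across and 17 mm high, on it an upright red bar 40 long, 12 thick, 28 mm high (45 mm in all, 70 g). Point: on its axis, 31 mm above the underside (middle of the bar); z up, x along the bar. Square bore in the underside, sides parallel to x and y, 13.5 mm wide, 14.5 deep. Lies bar up on the tool wallet (7 mm thick)
- red_stem (a point): square valve stem with the red ring. Point: on its axis at the round shoulder on which the handle's underside rests when home, 54 mm above the bench; z up, x and y along the flats. Square 12 mm wide, rising 12.5 mm above the shoulder, last 3 mm tapered. The handle's bar may point along either pair of flats (10 degrees of play)
- red_valve (a joint): angle of the stem with the red ring about its vertical axis: 0 shut, against a stop, with its flats square to the block; grows counter-clockwise seen from above, 1.0 rad fully open (stop). Stiff: 0.1 N m, stays where it is
- blue_handle (a point): blue bar handle, loose, absent in some runs: black round skirt 44 mm across and 17 mm high, on it an upright blue bar 40 long, 12 thick, 28 mm high (45 mm in all, 70 g). Point: on its axis, 31 mm above the underside (middle of the bar); z up, x along the bar. Square bore in the underside, sides parallel to x and y, 13.5 mm wide, 14.5 deep. Lies bar up on the tool wallet (7 mm thick)
- blue_stem (a point): square valve stem with the blue ring. Point: on its axis at the round shoulder on which the handle's underside rests when home, 54 mm above the bench; z up, x and y along the flats. Square 12 mm wide, rising 12.5 mm above the shoulder, last 3 mm tapered. The handle's bar may point along either pair of flats (10 degrees of play)
- blue_valve (a joint): angle of the stem with the blue ring about its vertical axis: 0 shut, against a stop, with its flats square to the block; grows counter-clockwise seen from above, 1.0 rad fully open (stop). Stiff: 0.1 N m, stays where it is
- yellow_handle (a point): yellow bar handle, loose, absent in some runs: black round skirt 44 mm across and 17 mm high, on it an upright yellow bar 40 long, 12 thick, 28 mm high (45 mm in all, 70 g). Point: on its axis, 31 mm above the underside (middle of the bar); z up, x along the bar. Square bore in the underside, sides parallel to x and y, 13.5 mm wide, 14.5 deep. Lies bar up on the tool wallet (7 mm thick)
- yellow_stem (a point): square valve stem with the yellow ring. Point: on its axis at the round shoulder on which the handle's underside rests when home, 54 mm above the bench; z up, x and y along the flats. Square 12 mm wide, rising 12.5 mm above the shoulder, last 3 mm tapered. The handle's bar may point along either pair of flats (10 degrees of play)
- yellow_valve (a joint): angle of the stem with the yellow ring about its vertical axis: 0 shut, against a stop, with its flats square to the block; grows counter-clockwise seen from above, 1.0 rad fully open (stop). Stiff: 0.1 N m, stays where it is
- valve_block: valve block, fixed, in front of the tester: aluminium bar 62 x 220 mm, 36 mm high, three stems 80 mm apart in a row along its y (red, blue, yellow from +y to -y), brass outlets to the front. Origin: centre of its underside; z up
- lever_stand: lever stand, fixed: grey base plate 260 x 90 mm, at its -x end the lever and a white quadrant of 66 mm radius, behind them the barrel bolt. Origin: on the underside, near the middle; x along the bolt, the way it is drawn; z up. Bolt axis along x at y = 2, z = 51 mm; lever's pivot axis along x at y = 0, z = 30 mm (lever at x = -90 mm)
- bolt_rod (a joint): lock bolt: 10 mm steel rod in a blue barrel; 0 shot (it stands in the lever's way), 0.040 m drawn right back, away from the lever. Sliding friction 2 N
- bolt_knob (a joint): angle of the bolt's handle: 0 level in a notch, 1.3 rad fully lifted. It turns about the bolt's axis and drops by its own weight when let go. Notches are only at the two ends of the stroke; the land between them stops the handle, so it slides only above 0.8 rad, and rests on the land if let go there
- bolt_grip (a point): centre of the black grip roller on the end of the bolt's handle (20 mm long along the bolt, 18 mm in diameter, turns freely on its pin), 50 mm from the bolt's axis; when level it lies on the stand's +y side of the bolt, 51 mm above the bench, free on both sides; lifting swings it up and over the bolt
- lever_arm (a joint): supply lever: 0 shut, leaning 0.65 rad from upright to the stand's +y side; grows as it swings over to the -y side, up to 1.25 rad; moves only with the bolt drawn, stays where it is left (friction 0.18 N m)
- lever_grip (a point): centre of the black T-grip roller on the end of the lever (24 mm long along the pivot axis, 22 mm in diameter, turns freely on its pin), 115 mm from the pivot axis
- lever_pointer (a point): tip of the lever's red pointer, 76 mm from the pivot axis, over the rim of the white quadrant
- tab_clip (a joint): orange setting tab clamped on the quadrant's rim: the value joint lever_arm has when the pointer stands at the tab; differs from run to run; stiff
- tab_mark (a point): where the pointer's tip is when the lever is set to the middle of the orange tab
- hex_keys: red folding hex key set 22 x 86 x 28 mm, lying about, not needed; origin at the centre of its underside
- spanner_10: small combination spanner 25 x 138 x 6 mm, lying about, not needed; origin at the centre of its underside
- union_1: brass pipe union, 40 mm high, lying about, not needed; origin at the centre of its underside
- red_tape: roll of orange tape, 62 mm in diameter, lying about, not needed; origin at the centre of its underside
- marker: white marker pen with blue cap, 138 mm long, lying about, not needed; origin at the centre of its underside
There are look-alikes about, which are no part of the job. What is shaped like the part that bears blue_handle but purple is not meant.

How it is judged:
On the way, in this order (a step that is already met when the one before it is completed fails the run):
1. every handle that is there is fully home on the stem of its colour, turned to the shut stop (its bar square to the block) and let go, while the bolt is still shot (z of red_handle in the frame of red_stem between 0.027 and 0.0345 m and horizontal distance between red_handle and red_stem below 0.003 m and angle between each of red_handle, blue_handle, yellow_handle's own z axis and vertical below 0.08 rad and (angle between the x axis of red_handle and the x axis of valve_block, either way round below 0.26 rad or angle between the x axis of red_handle and the y axis of valve_block, either way round below 0.26 rad) and contact force between each of red_bar, blue_bar, yellow_bar and the fingers below 0.3 N and linear speed of each of red_bar, blue_bar, yellow_bar below 0.02 m/s and z of blue_handle in the frame of blue_stem between 0.027 and 0.0345 m and horizontal distance between blue_handle and blue_stem below 0.003 m and (angle between the x axis of blue_handle and the x axis of valve_block, either way round below 0.26 rad or angle between the x axis of blue_handle and the y axis of valve_block, either way round below 0.26 rad) and z of yellow_handle in the frame of yellow_stem between 0.027 and 0.0345 m and horizontal distance between yellow_handle and yellow_stem below 0.003 m and (angle between the x axis of yellow_handle and the x axis of valve_block, either way round below 0.26 rad or angle between the x axis of yellow_handle and the y axis of valve_block, either way round below 0.26 rad) and value of joint bolt_rod below 0.004 m), for 0.2 s.
2. the bolt's handle is lifted out of the front notch (value of joint bolt_knob above 0.7 rad).
3. the bolt is drawn right back and its handle is down in the rear notch (value of joint bolt_rod above 0.034 m and value of joint bolt_knob below 0.25 rad), for 0.2 s.
4. the lever's pointer stands at the orange tab (distance between lever_pointer and tab_mark below 0.007 m), for 0.2 s.
At the end, for the whole second after the job is handed in: Each handle there is home on its stem, shut, released (3.5 mm to the shoulder, 3 mm off axis, upright to 0.08 rad, bar square to the block to 0.26 rad); bolt drawn back 34 mm or more, its handle down (under 0.25 rad); lever at rest, pointer within 7 mm of the tab's middle (all of step 3 and z of red_handle in the frame of red_stem between 0.027 and 0.0345 m and horizontal distance between red_handle and red_stem below 0.003 m and angle between each of red_handle, blue_handle, yellow_handle's own z axis and vertical below 0.08 rad and (angle between the x axis of red_handle and the x axis of valve_block, either way round below 0.26 rad or angle between the x axis of red_handle and the y axis of valve_block, either way round below 0.26 rad) and contact force between each of red_bar, blue_bar, yellow_bar and the fingers below 0.3 N and linear speed of each of red_bar, blue_bar, yellow_bar below 0.02 m/s and z of blue_handle in the frame of blue_stem between 0.027 and 0.0345 m and horizontal distance between blue_handle and blue_stem below 0.003 m and (angle between the x axis of blue_handle and the x axis of valve_block, either way round below 0.26 rad or angle between the x axis of blue_handle and the y axis of valve_block, either way round below 0.26 rad) and z of yellow_handle in the frame of yellow_stem between 0.027 and 0.0345 m and horizontal distance between yellow_handle and yellow_stem below 0.003 m and (angle between the x axis of yellow_handle and the x axis of valve_block, either way round below 0.26 rad or angle between the x axis of yellow_handle and the y axis of valve_block, either way round below 0.26 rad) and distance between lever_pointer and tab_mark below 0.007 m and velocity of joint lever_arm between -0.05 and 0.05 rad/s); the robot touches nothing.
It fails at once if the orange setting tab is shifted by more than 5 mm (distance of tab_mark from where it was at the start of the episode above 0.005 m).
It fails at once if one of the things lying about is knocked more than 40 mm away (distance of any of hex_keys, spanner_10, union_1, red_tape, marker from where it was at the start of the episode above 0.04 m).
Of red_bar, blue_bar, yellow_bar only 2 to 3 are there at a start; the rules pass over those that are not, and their reading is None.
At some moment in a run one of red_bar, blue_bar, yellow_bar may be knocked a few centimetres aside while the robot is not near it.
Once in a run the grip may slacken for a moment while it holds something.
It also fails if it takes over 210 s, if anything falls off the work surface, if the arm or the gripper's body presses on something with over 40 N, if the wrist force passes 120 N, or if a joint passes its speed limit or range.

ROBOT

A 7-joint arm with a two-finger parallel gripper is mounted at the origin on a cart in front of the work surface, level with it; the furniture and walls round the work are solid. World frame = base frame: x ahead of the robot, y to its left, z up, the work surface at z = 0. Lengths are in m, angles in rad, forces in N, time in s.
With the tool pointing down it reaches from about 0.425 to 1.025 m from the base axis. Payload 3.6 kg.
Tool frame: the origin (TCP) lies on the centre line of the jaws, within the pads' length; the fingertips stand 22 mm ahead of it and the grasp point (between the pads) lies 3 mm ahead of it; z points along the fingers, y is the direction in which the jaws open and shut (so a half turn about z gives the same grasp; the last joint's range is limited). The gripper opens to 85 mm and grips with 20 to 120 N. Pads are 22 mm wide; open, the fingers measure 114 mm over their backs; the gripper's body (76 mm by 85 mm) begins 54 mm behind the grasp point. The pads swing forward as they close: fully open they stand 13 mm farther back than shut.
Start: joints at [1.175, 0.591, 0.048, 1.609, -0.033, 0.943, -0.034], TCP at [0.216, -0.692, 0.216] pointing down, gripper open.
Joint ranges: [-2.69, 2.69], [-0.47, 2.24], [-1.27, 1.36], [0.19, 2.51], [-1.53, 4.68], [0.08, 2.07], [-3.09, 3.09]. Speed limits (rad/s): [2.57, 2.57, 3.14, 3.14, 3.14, 3.14, 3.14].

INTERFACE

Orientations are given as a rotation vector (axis times angle).
In Python, from station import robot, optics, ticket gives the robot as it stands. The module is installed in compiled form; this text tells all that it offers.
- The arm moves only by the tool jog_arm, never from a script. Its argument "plan" is a list of rows, each an object of numbers: "ax", "ay", "az": the turn, a rotation vector about the tool's x, y, z in units of 8 degrees (1.0 is 8 degrees); "dx", "dy", "dz": the shift along the tool's x, y, z in units of 40 mm (1.0 is 40 mm); "hand": the opening, from 0 (shut) to 1 (fully open). In form: [{"ax": .., "ay": .., "az": .., "dx": .., "dy": .., "dz": .., "hand": ..}, ...]. A call has 1 to 5 rows; each row is the pose to reach, as a shift and turn from the pose measured when the call began, along the tool's axes at that moment; what a row does not reach only later rows make up. A row lasts 1/10 s, in which the tool goes at most 50 mm and 8.59 degrees, less where a joint would pass 70% of its speed; a pose out of reach is approached as far as the arm can. A call with a gripper value outside its range is refused whole. The fingers move at their own pace and stop on an object; the grip force is fixed at half the most. Time passes only in rows, so rows that repeat a pose let the fingers close. It gives the time, the measured TCP pose, the force and the opening at its end, in the units of the state.
- robot.state(): the state, without advancing time (a new reading comes with each control period).
- optics.snapshot(name): name is "scene" or "side" or "wrist"; returns a dict with "image" (384x512x3 uint8, red, green, blue), "z_map" (384x512 float32, m along the optical axis (not along the pixel's ray), 0 where there is no reading), "intrinsics" (3x3 intrinsics, pixels), "distortion" ([k1, k2, p1, p2, k3] as OpenCV has them; the pictures are not rectified), "R" (3x3) and "t" (3): a world point X has camera coordinates R X + t; the wrist camera has in their place "tool_from_camera" (4x4, takes a point from camera to tool coordinates, whose origin is the TCP and whose axes are the flange's). Camera axes: x right, y down, z forward; pixel columns grow to the right and rows downward; lengths in m; the calibration is good to about 2 mm. A picture is of the moment at which its call begins: read the wrist's pose just before it.
- ticket.finish_job(): hands the job in, once; it reports no verdict.
The state is a dict: "clock": time; "qpos": joint angles; "qvel": joint speeds; "effort": joint torques, N m; "tcp_pos": TCP position; "ee_rot": TCP orientation; "contact_force": force on the tool from outside, world axes, zero at the start; "ft_torque": the same for the moment, N m; "grip_width": opening from 0.0 (shut) to 1.0 (fully open).
Only numpy, scipy, OpenCV 4.12 (cv2) and the standard library are available. Lean on these libraries where they do the work, as an engineer would, in place of code of your own. Each camera call takes 0.05 s, during which the arm holds its last target. There are 200 camera calls.

## Working session

There is one attempt and no reset: what is moved stays moved. The work goes in short steps, Python scripts to look and compute and a tool call to move; the robot and the scene stay as the last step left them, time stands still between calls to the robot, and variables do not carry over. Pictures are saved under pics/ and viewed, about 12 in all and at most 16, crops included, and the job is handed in when it is done.

Besides the shell and the picture viewer there is one more tool, called after "Emit:" as a command line: name --argument value ..., lists and objects as JSON in quotes. jog_arm: Moves the arm, as the interface text tells. Its arguments: {"type":"object","properties":{"plan":{"type":"array","items":{"type":"object","properties":{"ax":{"type":"number"},"ay":{"type":"number"},"az":{"type":"number"},"dx":{"type":"number"},"dy":{"type":"number"},"dz":{"type":"number"},"hand":{"type":"number"}}}}},"required":["plan"]}

```bash
mkdir -p pics; cat > h.py <<'E'
import numpy as np, cv2, pickle
from scipy.spatial.transform import Rotation as Ro
from station import robot, optics, ticket
def snap(n):
    s=robot.state(); d=optics.snapshot(n)
    if n=='wrist':
        T=np.eye(4);T[:3,:3]=Ro.from_rotvec(s['ee_rot']).as_matrix();T[:3,3]=s['tcp_pos']
        M=np.linalg.inv(T@np.array(d['tool_from_camera'])); d['R']=M[:3,:3]; d['t']=M[:3,3]
    d['R']=np.array(d['R']);d['t']=np.array(d['t']);return d
def ray(d,uv):
    uv=np.asarray(uv,float).reshape(-1,1,2)
    n=cv2.undistortPoints(uv,np.array(d['intrinsics']),np.array(d['distortion'])).reshape(-1,2)
    return -d['R'].T@d['t'], np.c_[n,np.ones(len(n))]@d['R']
def onz(d,uv,z):
    c,r=ray(d,uv); return c+r*((z-c[2])/r[:,2])[:,None]
def pts(d):
    v,u=np.mgrid[0:384,0:512]; c,r=ray(d,np.stack([u,v],-1).reshape(-1,2))
    return (c+r*d['z_map'].reshape(-1,1)).reshape(384,512,3)
def proj(d,X):
    return cv2.projectPoints(np.asarray(X,float).reshape(-1,1,3),cv2.Rodrigues(d['R'])[0],d['t'],np.array(d['intrinsics']),np.array(d['distortion']))[0].reshape(-1,2)
def save(d,n,f=1.5,box=None):
    im=d['image'][:,:,::-1]
    if box: im=im[box[1]:box[3],box[0]:box[2]]
    cv2.imwrite('pics/'+n,cv2.resize(im,None,fx=f,fy=f,interpolation=cv2.INTER_CUBIC))
E
python3 - <<'E'
from h import *
for n in ('scene','side'):
    d=snap(n); save(d,n+'0.png'); pickle.dump(d,open(n+'0.pkl','wb')); print(n,-d['R'].T@d['t'],d['R'][2])
print(robot.state())
E
```

```text
scene [-0.37305419  0.36864666  0.87411836] [ 0.72498825 -0.38447609 -0.57146319]
side [0.23178714 0.8417805  0.68472948] [ 0.2954742  -0.81194545 -0.50342783]
{'clock': 0.1, 'qpos': array([ 1.1744776 ,  0.591983  ,  0.04830608,  1.60970611, -0.03328578,
        0.94274395, -0.03368917]), 'qvel': array([-0.00059471, -0.00353436,  0.00056549, -0.00279449, -0.00031153,
        0.00026927, -0.00014041]), 'effort': array([ 5.04433890e-03, -5.49995792e+01,  1.55337788e+00, -1.98825037e+01,
        9.63834173e-03,  3.91122696e-03, -1.25588883e-05]), 'tcp_pos': array([ 0.2159698 , -0.69125478,  0.21538283]), 'ee_rot': array([-3.10366063e+00, -4.73702614e-01,  6.73879605e-04]), 'contact_force': array([-0.57962852,  0.15646649, -0.53252188]), 'ft_torque': array([-0.01579827,  0.02323782,  0.01995169]), 'grip_width': 0.9992724578205109}
```

View pics/scene0.png

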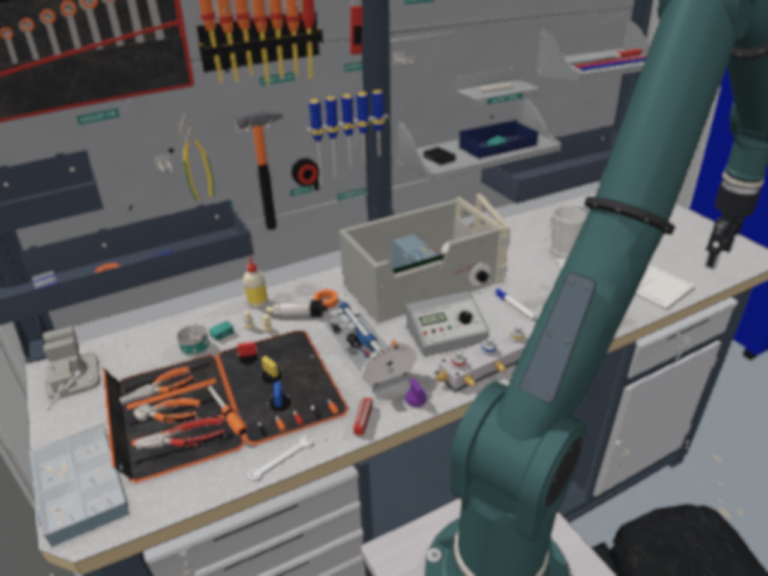

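View pics/side0.png

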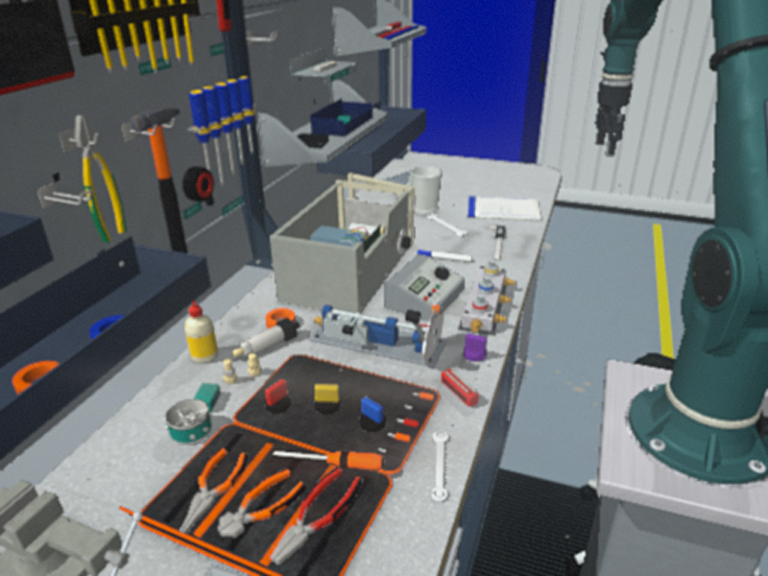

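Three handles lie on the wallet (side view: red 275,392, yellow 327,393, blue 372,408). The block is at about (485,298), the stand at about (375,330), with the orange tab at (436,310). The purple look-alike is at (475,345).

```bash
cat > m.py <<'E'
from h import *
for n in ('scene','side'):
    d=pickle.load(open(n+'0.pkl','rb')); P=pts(d); hsv=cv2.cvtColor(d['image'],cv2.COLOR_RGB2HSV); H,S,V=[hsv[...,i].astype(int) for i in range(3)]
    reg=(P[...,0]>.3)&(P[...,0]<1.0)&(P[...,1]>-.5)&(P[...,1]<.6)&(P[...,2]>.012)&(P[...,2]<.2)&(d['z_map']>0)
    for c,m in dict(red=((H<6)|(H>174)),orange=(H>=6)&(H<18),yellow=(H>=19)&(H<34),blue=(H>100)&(H<128)).items():
        m=(m&(S>110)&(V>60)&reg).astype(np.uint8)
        k,l,st,ce=cv2.connectedComponentsWithStats(m,connectivity=8)
        for i in range(1,k):
            if st[i,4]<8: continue
            Q=P[l==i]; t=Q[Q[:,2]>np.percentile(Q[:,2],90)-.006]
            e,v=np.linalg.eigh(np.cov(t[:,:2].T))
            print(n,c,st[i,4],(ce[i]*1.5).round(),'med',np.median(Q,0).round(3),'top',t.mean(0).round(4),'ang',np.degrees(np.arctan2(v[1,1],v[0,1])).round(0),'len',np.sqrt(e*12).round(3))
E
python3 m.py
```

```text
scene red 28 [251. 267.] med [0.877 0.087 0.108] top [0.878  0.0866 0.1124] ang 86.0 len [0.012 0.017]
scene red 103 [246. 349.] med [0.668 0.176 0.039] top [0.6685 0.1758 0.0504] ang 74.0 len [0.011 0.038]
scene red 10 [365. 402.] med [0.415 0.016 0.024] top [0.4117 0.017  0.0242] ang 140.0 len [0.006 0.033]
scene red 22 [298. 419.] med [0.442 0.147 0.017] top [0.4418 0.1469 0.0167] ang -176.0 len [0.009 0.025]
scene red 141 [198. 423.] med [0.525 0.322 0.019] top [0.5244 0.3241 0.0193] ang 79.0 len [0.015 0.093]
scene red 43 [358. 428.] med [0.36  0.056 0.022] top [0.3619 0.0556 0.0228] ang -161.0 len [0.017 0.021]
scene red 110 [194. 439.] med [0.483 0.345 0.019] top [0.4848 0.3386 0.02  ] ang 76.0 len [0.015 0.096]
scene orange 46 [107. 267.] med [0.924 0.399 0.182] top [0.9227 0.3994 0.1819] ang 93.0 len [0.018 0.045]
scene orange 104 [326. 297.] med [ 0.782 -0.062  0.02 ] top [ 0.7632 -0.0392  0.0325] ang -151.0 len [0.015 0.033]
scene orange 84 [172. 373.] med [0.695 0.337 0.019] top [0.6963 0.3376 0.02  ] ang 96.0 len [0.016 0.07 ]
scene orange 140 [110. 422.] med [0.569 0.47
[... 5019 characters left out ...]
ide blue 25 [325. 309.] med [ 0.691 -0.062  0.058] top [ 0.6892 -0.0642  0.0597] ang -172.0 len [0.01  0.016]
side blue 167 [103. 324.] med [0.909 0.265 0.182] top [0.9084 0.2693 0.1822] ang 90.0 len [0.024 0.06 ]
side blue 231 [382. 331.] med [ 0.565 -0.056  0.036] top [ 0.553  -0.0605  0.0573] ang -180.0 len [0.011 0.017]
side blue 45 [416. 341.] med [ 0.498 -0.057  0.027] top [ 0.5023 -0.0609  0.0383] ang 102.0 len [0.01  0.012]
side blue 179 [371. 410.] med [0.505 0.167 0.042] top [0.5054 0.1646 0.051 ] ang 159.0 len [0.011 0.039]m.py:11: RuntimeWarning: Degrees of freedom <= 0 for slice
  e,v=np.linalg.eigh(np.cov(t[:,:2].T))
  c *= np.true_divide(1, fact)
  c *= np.true_divide(1, fact)
```

```bash
python3 - <<'E'
from h import *
d=pickle.load(open('side0.pkl','rb')); save(d,'crop1.png',6,(200,165,330,260))
E
```

```text
(no output)
```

View pics/crop1.png

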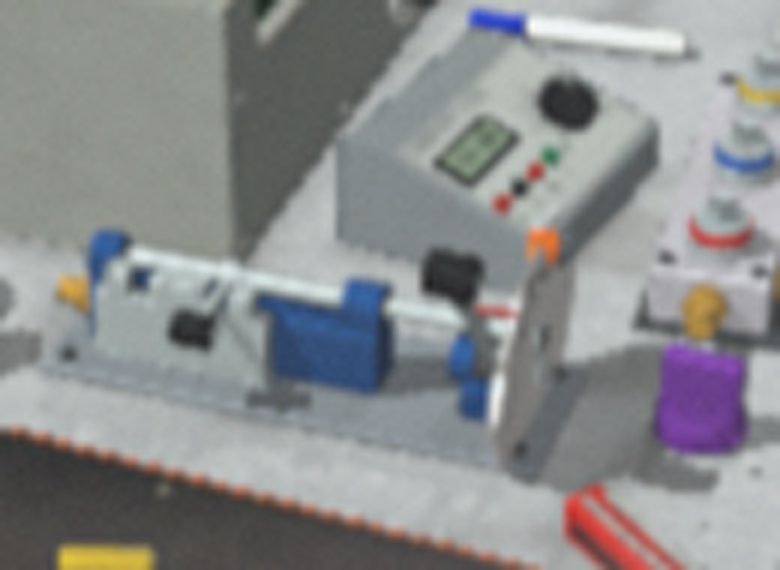

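```bash
cat >> h.py <<'E'
def down(yaw): return Ro.from_euler('z',yaw,degrees=True)*Ro.from_euler('x',180,degrees=True)
def mv(p,yaw,frm=None,R=None):
    "row numbers from frm=(pos,yaw) or the measured pose to p,yaw"
    if frm is None: s=robot.state(); p0,R0=s['tcp_pos'],Ro.from_rotvec(s['ee_rot'])
    else: p0,R0=np.array(frm[0]),down(frm[1])
    d=R0.inv().apply(np.array(p)-p0)/.04; a=np.degrees((R0.inv()*(R or down(yaw))).as_rotvec())/8
    print('d',d.round(3),'a',a.round(3))
def st():
    s=robot.state(); x=Ro.from_rotvec(s['ee_rot']).as_matrix()
    print('t',round(s['clock'],2),'p',s['tcp_pos'].round(4),'yaw',np.degrees(np.arctan2(x[1,0],x[0,0])).round(2),'z',x[:,2].round(3),'F',s['contact_force'].round(1),'w',round(s['grip_width'],3),'q',s['qpos'].round(2))
E
python3 - <<'E'
from h import *
st(); print(np.array(optics.snapshot('wrist')['tool_from_camera']).round(3)); mv((.44,-.40,.30),40); mv((.42,-.27,.28),60,((.44,-.40,.30),40))
E
```

```text
t 0.1 p [ 0.216  -0.6913  0.2154] yaw 17.36 z [-0.001  0.002 -1.   ] F [-0.6  0.2 -0.5] w 0.999 q [ 1.17  0.59  0.05  1.61 -0.03  0.94 -0.03]
[[ 0.001 -0.951 -0.309  0.08 ]
 [ 1.     0.001 -0.001  0.   ]
 [ 0.001 -0.309  0.951 -0.157]
 [ 0.     0.     0.     1.   ]]
d [ 7.518 -5.286 -2.104] a [-1.300e-02 -2.000e-03 -2.831e+00]
d [ 1.706 -2.811  0.5  ] a [-0.   0.  -2.5]
```

Emit:
jog_arm --plan '[{"dx": 3.76, "dy": -2.64, "dz": -1.05, "hand": 0.5}, {"dx": 3.76, "dy": -2.64, "dz": -1.05, "hand": 0.5}, {"dx": 3.76, "dy": -2.64, "dz": -1.05, "hand": 0.5}, {"dx": 3.76, "dy": -2.64, "dz": -1.05, "hand": 0.5}, {"dx": 3.76, "dy": -2.64, "dz": -1.05, "hand": 0.5}]'

```text
invalid input
```

Emit:
jog_arm --plan '[{"dx": 3.76, "dy": -2.64, "dz": -1.05, "az": -3, "hand": 0.5}, {"dx": 3.76, "dy": -2.64, "dz": -1.05, "az": -3, "hand": 0.5}, {"dx": 3.76, "dy": -2.64, "dz": -1.05, "az": -3, "hand": 0.5}, {"dx": 3.76, "dy": -2.64, "dz": -1.05, "az": -3, "hand": 0.5}, {"dx": 3.76, "dy": -2.64, "dz": -1.05, "az": -3, "hand": 0.5}]'

```text
invalid input
```

```bash
python3 - <<'E'
from h import *
st(); mv((.40,-.27,.25),86.5)
E
```

```text
t 0.15 p [ 0.216  -0.6914  0.2155] yaw 17.35 z [-0.001  0.002 -1.   ] F [ 0.1  0.3 -0.8] w 1.003 q [ 1.17  0.59  0.05  1.61 -0.03  0.94 -0.03]
d [ 7.533 -8.684 -0.848] a [-1.200e-02 -7.000e-03 -8.644e+00]
```

Emit:
jog_arm --plan '[{"ax": 0, "ay": 0, "az": 0, "dx": 1, "dy": -0.7, "dz": -0.28, "hand": 0.5}, {"ax": 0, "ay": 0, "az": 0, "dx": 2, "dy": -1.4, "dz": -0.56, "hand": 0.5}]'

```text
clock: 0.35
tcp_pos: [0.2739, -0.6143, 0.2369]
ee_rot: [-3.104, -0.466, 0.003]
contact_force: [1.4, 0.9, -0.1]
grip_width: 0.689
```

Emit:
jog_arm --plan '[{"ax": 0, "ay": 0, "az": -3, "dx": 5.4, "dy": -3.8, "dz": -1.5, "hand": 0.5}, {"ax": 0, "ay": 0, "az": -3, "dx": 5.4, "dy": -3.8, "dz": -1.5, "hand": 0.5}, {"ax": 0, "ay": 0, "az": -3, "dx": 5.4, "dy": -3.8, "dz": -1.5, "hand": 0.5}, {"ax": 0, "ay": 0, "az": -3, "dx": 5.4, "dy": -3.8, "dz": -1.5, "hand": 0.5}, {"ax": 0, "ay": 0, "az": -3, "dx": 5.4, "dy": -3.8, "dz": -1.5, "hand": 0.5}]'

```text
clock: 0.85
tcp_pos: [0.4247, -0.4191, 0.2931]
ee_rot: [-2.938, -1.101, 0.002]
contact_force: [1.3, -0.3, 0.5]
grip_width: 0.496
```

```bash
python3 - <<'E'
from h import *
st(); mv((.40,-.27,.25),86.5)
E
```

```text
t 0.85 p [ 0.4247 -0.4191  0.2931] yaw 41.08 z [-0.002  0.003 -1.   ] F [ 1.3 -0.3  0.5] w 0.496 q [ 0.78  0.35 -0.11  1.82  0.04  0.97 -0.19]
d [ 1.984 -3.212  1.09 ] a [-0.025 -0.013 -5.677]
```

Emit:
jog_arm --plan '[{"ax": 0, "ay": 0, "az": -5.68, "dx": 2.6, "dy": -3.9, "dz": 0.6, "hand": 0.5}, {"ax": 0, "ay": 0, "az": -5.68, "dx": 2.6, "dy": -3.9, "dz": 0.6, "hand": 0.5}, {"ax": 0, "ay": 0, "az": -5.68, "dx": 2.6, "dy": -3.9, "dz": 0.6, "hand": 0.5}, {"ax": 0, "ay": 0, "az": -5.68, "dx": 2.6, "dy": -3.9, "dz": 0.6, "hand": 0.5}, {"ax": 0, "ay": 0, "az": -5.68, "dx": 2.6, "dy": -3.9, "dz": 0.6, "hand": 0.5}]'

```text
clock: 1.35
tcp_pos: [0.3985, -0.2265, 0.2688]
ee_rot: [-2.312, -2.115, 0.001]
contact_force: [0.9, 0.1, 0.3]
grip_width: 0.498
```

Emit:
jog_arm --plan '[{"ax": 0, "ay": 0, "az": 0, "dx": 0, "dy": 0, "dz": 0, "hand": 0.5}, {"ax": 0, "ay": 0, "az": 0, "dx": 0, "dy": 0, "dz": 0, "hand": 0.5}]'

```text
clock: 1.55
tcp_pos: [0.3983, -0.2262, 0.2687]
ee_rot: [-2.314, -2.112, 0.001]
contact_force: [-0.4, 0.1, 0.7]
grip_width: 0.501
```

```bash
python3 - <<'E'
from h import *
st(); d=snap('wrist'); save(d,'w1.png'); pickle.dump(d,open('w1.pkl','wb'))
E
```

```text
t 1.55 p [ 0.3983 -0.2262  0.2687] yaw 84.76 z [-0.006  0.006 -1.   ] F [-0.4  0.1  0.7] w 0.501 q [ 0.7   0.2  -0.33  2.12  0.08  0.84  0.23]
```

View pics/w1.png

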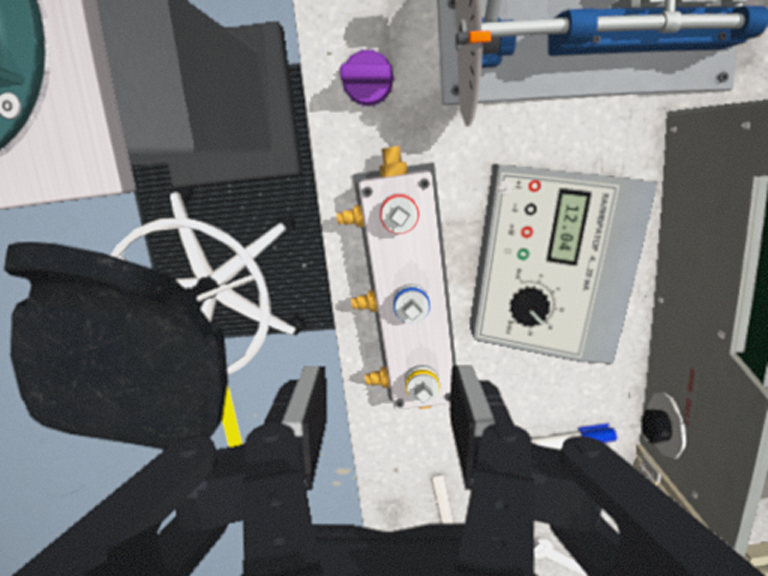

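The wrist view shows the three stems in a row: red (400,214), blue (411,308), yellow (422,385). I also see the purple decoy (367,78) and the orange tab (480,37).

```bash
python3 - <<'E'
from h import *
d=pickle.load(open('w1.pkl','rb')); im=d['image']; g=cv2.cvtColor(im,cv2.COLOR_RGB2GRAY)
tiles=[]
for (u,v) in ((400,214),(411,308),(422,385)):
    u,v=int(u/1.5),int(v/1.5); tiles.append(cv2.resize(im[v-18:v+18,u-18:u+18,::-1],None,fx=7,fy=7,interpolation=cv2.INTER_CUBIC))
cv2.imwrite('pics/t1.png',np.hstack(tiles))
hsv=cv2.cvtColor(im,cv2.COLOR_RGB2HSV);H,S,V=[hsv[...,i].astype(int) for i in range(3)];P=pts(d)
for c,m,(u,v) in (('red',(H<8)|(H>172),(267,143)),('blue',(H>100)&(H<128),(274,203)),('yel',(H>18)&(H<34),(281,255))):
    m=(m&(S>100)).astype(np.uint8); mm=np.zeros_like(m); mm[v-18:v+18,u-16:u+20]=m[v-18:v+18,u-16:u+20]
    q=np.argwhere(mm)[:,::-1]; h=cv2.convexHull(q.astype(np.int32)); (e,ax,an)=cv2.fitEllipse(h); Q=P[mm>0]
    print(c,np.array(e),ax,onz(d,e,.048).round(4),np.median(Q,0).round(3), 'ztop',P[int(e[1]),int(e[0])].round(4))
E
```

```text
red [265.79992676 141.91175842] (25.37444305419922, 25.747758865356445) [[ 0.4091 -0.1966  0.048 ]] [ 0.407 -0.187  0.05 ] ztop [ 0.4082 -0.193   0.0672]
blue [273.95367432 199.70503235] (16.35965919494629, 22.24111557006836) [[ 0.4135 -0.2721  0.048 ]] [ 0.414 -0.264  0.05 ] ztop [ 0.4122 -0.2693  0.0534]
yel [281.3861084  258.73379517] (22.8726863861084, 26.27770233154297) [[ 0.4173 -0.3593  0.048 ]] [ 0.416 -0.345  0.05 ] ztop [ 0.4165 -0.3496  0.0633]
```

View pics/t1.png

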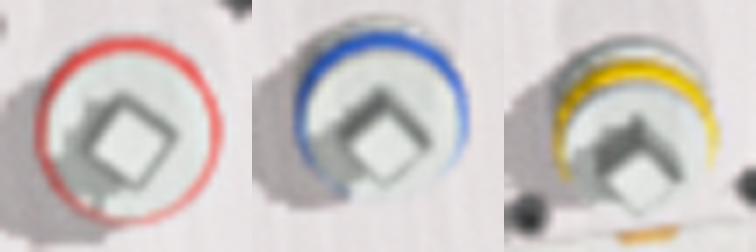

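```bash
python3 - <<'E'
from h import *
st(); mv((.646,.100,.25),72);mv((.646,.100,.157),72,((.646,.100,.25),72))
E
```

```text
t 1.6 p [ 0.3985 -0.227   0.2688] yaw 84.72 z [-0.006  0.006 -1.   ] F [0.4 0.1 0.8] w 0.498 q [ 0.7   0.2  -0.33  2.11  0.08  0.84  0.23]
d [8.707 5.412 0.481] a [-0.051 -0.032  1.59 ]
d [ 0.    -0.     2.325] a [0. 0. 0.]
```

Emit:
jog_arm --plan '[{"ax": 0, "ay": 0, "az": 0, "dx": 4.4, "dy": 2.7, "dz": 0, "hand": 0.5}, {"ax": 0, "ay": 0, "az": 0, "dx": 4.4, "dy": 2.7, "dz": 0, "hand": 0.5}, {"ax": 0, "ay": 0, "az": 0, "dx": 4.4, "dy": 2.7, "dz": 0, "hand": 0.5}, {"ax": 0, "ay": 0, "az": 0, "dx": 4.4, "dy": 2.7, "dz": 0, "hand": 0.5}, {"ax": 0, "ay": 0, "az": 0, "dx": 4.4, "dy": 2.7, "dz": 0, "hand": 0.5}]'

```text
clock: 2.1
tcp_pos: [0.5271, -0.0556, 0.2697]
ee_rot: [-2.309, -2.118, -0.009]
contact_force: [-0.5, 0.2, 0.4]
grip_width: 0.498
```

Emit:
jog_arm --plan '[{"ax": 0, "ay": 0, "az": 1.6, "dx": 4.35, "dy": 2.7, "dz": 0.48, "hand": 0.5}, {"ax": 0, "ay": 0, "az": 1.6, "dx": 4.35, "dy": 2.7, "dz": 0.48, "hand": 0.5}, {"ax": 0, "ay": 0, "az": 1.6, "dx": 4.35, "dy": 2.7, "dz": 0.48, "hand": 0.5}, {"ax": 0, "ay": 0, "az": 1.6, "dx": 4.35, "dy": 2.7, "dz": 0.48, "hand": 0.5}, {"ax": 0, "ay": 0, "az": 1.6, "dx": 4.35, "dy": 2.7, "dz": 0.48, "hand": 0.5}]'

```text
clock: 2.6
tcp_pos: [0.6524, 0.1139, 0.2514]
ee_rot: [-2.526, -1.849, -0.014]
contact_force: [0.2, 0.0, -0.7]
grip_width: 0.498
```

Emit:
jog_arm --plan '[{"ax": 0, "ay": 0, "az": 0, "dx": 0, "dy": 0, "dz": 1, "hand": 0.5}, {"ax": 0, "ay": 0, "az": 0, "dx": 0, "dy": 0, "dz": 2, "hand": 0.5}, {"ax": 0, "ay": 0, "az": 0, "dx": 0, "dy": 0, "dz": 2.3, "hand": 0.5}, {"ax": 0, "ay": 0, "az": 0, "dx": 0, "dy": 0, "dz": 2.3, "hand": 0.5}]'

```text
clock: 3.0
tcp_pos: [0.651, 0.1128, 0.1571]
ee_rot: [-2.528, -1.844, -0.005]
contact_force: [-0.6, 0.4, 0.6]
grip_width: 0.502
```

```bash
cat > hand.py <<'E'
from h import *
import sys
c=sys.argv[1]; st(); d=snap('wrist'); pickle.dump(d,open('w_%s.pkl'%c,'wb')); save(d,'w_%s.png'%c)
hsv=cv2.cvtColor(d['image'],cv2.COLOR_RGB2HSV);H,S,V=[hsv[...,i].astype(int) for i in range(3)];P=pts(d)
hm=dict(red=(H<8)|(H>172),blue=(H>98)&(H<128),yellow=(H>18)&(H<34))[c]
col=hm&(S>100)&(V>40)&(P[...,2]>.02)&(P[...,2]<.09)
print('bar z pct',np.percentile(P[...,2][col],[10,50,90]).round(4),col.sum())
m=(col&(P[...,2]>.0475)).astype(np.uint8)
k,l,s,ce=cv2.connectedComponentsWithStats(m); i=1+np.argmax(s[1:,4]); m=(l==i).astype(np.uint8)
cs=max(cv2.findContours(m,cv2.RETR_EXTERNAL,cv2.CHAIN_APPROX_NONE)[0],key=len).reshape(-1,2)
W=onz(d,cs,.052)[:,:2]*1000; r=cv2.minAreaRect(W.astype(np.float32)); 
b=cv2.boxPoints(r); e=[b[1]-b[0],b[2]-b[1]]; e=max(e,key=np.linalg.norm)
an=np.degrees(np.arctan2(e[1],e[0]))%180
C=onz(d,ce[i],.052)[0]
print(c,'rect c',np.array(r[0])/1000,'size',r[1],'ang',an.round(2),'centroid',C.round(4),'px',ce[i])
E
python3 hand.py red
```

```text
t 3.0 p [0.651  0.1128 0.1571] yaw 72.23 z [-0.005  0.012 -1.   ] F [-0.6  0.4  0.6] w 0.502 q [ 0.    0.6  -0.35  1.79  0.25  0.8  -0.78]
bar z pct [0.0205 0.0245 0.0523] 1526
red rect c [0.67540991 0.17498228] size (38.522369384765625, 11.66959285736084) ang 72.19 centroid [0.6754 0.1757 0.052 ] px [263.69850746 116.10597015]
```

View pics/w_red.png

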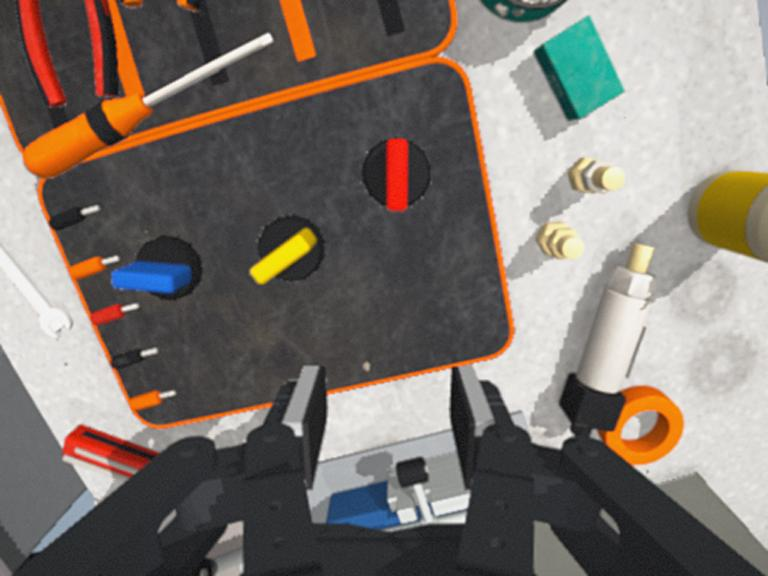

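The wrist view shows the red bar at (397,174), yellow at (283,256) and blue at (152,277). I'll grasp red first.

```bash
python3 - <<'E'
from h import *
mv((.6754,.175,.11),72.2);mv((.6754,.175,.051),72.2,((.6754,.175,.11),72.2))
E
```

```text
d [1.62  0.08  1.252] a [-0.032 -0.089  0.006]
d [ 0.    -0.     1.475] a [0. 0. 0.]
```

Emit:
jog_arm --plan '[{"ax": -0.03, "ay": -0.09, "az": 0, "dx": 1, "dy": 0.05, "dz": 0.7, "hand": 0.5}, {"ax": -0.03, "ay": -0.09, "az": 0, "dx": 1.62, "dy": 0.08, "dz": 1.25, "hand": 0.5}, {"ax": -0.03, "ay": -0.09, "az": 0, "dx": 1.62, "dy": 0.08, "dz": 1.25, "hand": 0.5}, {"ax": -0.03, "ay": -0.09, "az": 0, "dx": 1.62, "dy": 0.08, "dz": 1.25, "hand": 0.5}]'

```text
clock: 3.45
tcp_pos: [0.6766, 0.1755, 0.1118]
ee_rot: [2.536, 1.852, 0.003]
contact_force: [0.0, 0.2, 0.7]
grip_width: 0.498
```

```bash
python3 - <<'E'
from h import *
st();mv((.6754,.175,.051),72.2)
E
```

```text
t 3.45 p [0.6766 0.1755 0.1118] yaw 72.27 z [ 0.002  0.    -1.   ] F [0.  0.2 0.7] w 0.498 q [-0.11  0.69 -0.31  1.73  0.29  0.76 -0.88]
d [-0.023 -0.028  1.521] a [ 0.014 -0.008  0.009]
```

Emit:
jog_arm --plan '[{"ax": 0, "ay": 0, "az": 0, "dx": -0.02, "dy": -0.03, "dz": 0.7, "hand": 0.5}, {"ax": 0, "ay": 0, "az": 0, "dx": -0.02, "dy": -0.03, "dz": 1.3, "hand": 0.5}, {"ax": 0, "ay": 0, "az": 0, "dx": -0.02, "dy": -0.03, "dz": 1.52, "hand": 0.5}, {"ax": 0, "ay": 0, "az": 0, "dx": -0.02, "dy": -0.03, "dz": 1.52, "hand": 0.5}, {"ax": 0, "ay": 0, "az": 0, "dx": -0.02, "dy": -0.03, "dz": 1.52, "hand": 0.5}]'

```text
clock: 3.95
tcp_pos: [0.6766, 0.1745, 0.0528]
ee_rot: [2.537, 1.85, 0.007]
contact_force: [0.1, -0.9, -0.6]
grip_width: 0.501
```

Emit:
jog_arm --plan '[{"ax": 0, "ay": 0, "az": 0, "dx": 0, "dy": 0, "dz": 0, "hand": 0}, {"ax": 0, "ay": 0, "az": 0, "dx": 0, "dy": 0, "dz": 0, "hand": 0}, {"ax": 0, "ay": 0, "az": 0, "dx": 0, "dy": 0, "dz": 0, "hand": 0}, {"ax": 0, "ay": 0, "az": 0, "dx": 0, "dy": 0, "dz": 0, "hand": 0}, {"ax": 0, "ay": 0, "az": 0, "dx": 0, "dy": 0, "dz": 0, "hand": 0}]'

```text
clock: 4.45
tcp_pos: [0.6766, 0.1746, 0.0528]
ee_rot: [2.537, 1.85, 0.007]
contact_force: [0.2, -0.5, -0.3]
grip_width: 0.002
```

```bash
python3 - <<'E'
from h import *
st()
# look pose for red stem, yaw 140
import numpy as np
s=np.array([.408,-.194]); y=np.radians(140); p=s-.08*np.array([np.cos(y),np.sin(y)]); print(p)
P0=robot.state()['tcp_pos']; mv((.62,.0,.25),90); mv((p[0],p[1],.25),140,((.62,.0,.25),90))
E
```

```text
t 4.45 p [0.6766 0.1746 0.0528] yaw 72.2 z [ 0.005  0.001 -1.   ] F [ 0.2 -0.5 -0.3] w 0.002 q [-0.13  0.76 -0.29  1.76  0.32  0.66 -0.91]
[ 0.46928356 -0.24542301]
d [-4.579  0.008 -4.939] a [ 0.032 -0.01  -2.225]
d [-6.136 -3.768 -0.   ] a [-0.    0.   -6.25]
```

The grip closed on nothing, so the bar may have been knocked aside. I'll back up and look.

Emit:
jog_arm --plan '[{"ax": 0, "ay": 0, "az": 0, "dx": 0, "dy": 0, "dz": -0.8, "hand": 0.5}, {"ax": 0, "ay": 0, "az": 0, "dx": -1, "dy": 0, "dz": -1.8, "hand": 0.5}, {"ax": 0, "ay": 0, "az": 0, "dx": -1.6, "dy": 0, "dz": -2.6, "hand": 0.5}, {"ax": 0, "ay": 0, "az": 0, "dx": -1.6, "dy": 0, "dz": -2.6, "hand": 0.5}, {"ax": 0, "ay": 0, "az": 0, "dx": -1.6, "dy": 0, "dz": -2.6, "hand": 0.5}]'

```text
clock: 4.95
tcp_pos: [0.6572, 0.1128, 0.1578]
ee_rot: [2.537, 1.847, 0.01]
contact_force: [-0.4, 0.1, 0.1]
grip_width: 0.497
```

```bash
python3 hand.py red
```

```text
t 4.95 p [0.6572 0.1128 0.1578] yaw 72.09 z [ 0.007  0.001 -1.   ] F [-0.4  0.1  0.1] w 0.497 q [-0.01  0.6  -0.34  1.79  0.27  0.79 -0.79]
bar z pct [0.0205 0.0242 0.0523] 1562
red rect c [0.67509326 0.17541345] size (38.607913970947266, 11.115111351013184) ang 72.09 centroid [0.6752 0.1757 0.052 ] px [254.51987768 117.59327217]
```

View pics/w_red.png

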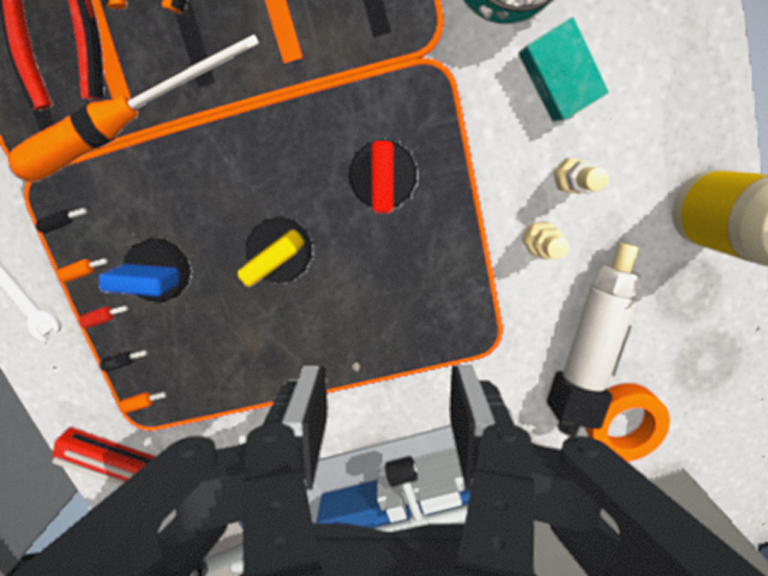

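```bash
python3 - <<'E'
from h import *
d=pickle.load(open('w_red.pkl','rb')); T=np.array(d['tool_from_camera']); Ti=np.linalg.inv(T)
dd=dict(d); dd['R']=Ti[:3,:3]; dd['t']=Ti[:3,3]
for X in ((0,.021,.022),(0,-.021,.022),(0,.021,.009),(0,.021,-.0)): print(X,proj(dd,X)*1.5)
P=pts(dd)  # tool coords
for (u,v) in ((312,372),(312,395),(312,420),(463,372),(463,400),(463,420),(300,480)):
    u,v=int(u/1.5),int(v/1.5); print(u,v,P[v,u].round(4))
E
```

```text
(0, 0.021, 0.022) [[435.44675336 344.64567952]]
(0, -0.021, 0.022) [[337.07360752 344.57955967]]
(0, 0.021, 0.009) [[438.62333058 357.88137064]]
(0, 0.021, -0.0) [[441.07941903 368.12806334]]
208 248 [ 0.0104 -0.024  -0.0235]
208 263 [ 0.0117 -0.0214 -0.0401]
208 280 [ 0.0067 -0.0208 -0.0456]
308 248 [ 0.0113  0.0246 -0.0251]
308 266 [ 0.0106  0.0222 -0.0406]
308 280 [ 0.0048  0.0223 -0.0427]
200 320 [ 0.0166 -0.017  -0.0824]
```

The depth image puts the fingertips about 40 mm shorter than the text states, which explains the empty grip. I'll measure the tips at the grasp width.

Emit:
jog_arm --plan '[{"ax": 0, "ay": 0, "az": 0, "dx": 0, "dy": 0, "dz": 0, "hand": 0.14}, {"ax": 0, "ay": 0, "az": 0, "dx": 0, "dy": 0, "dz": 0, "hand": 0.14}, {"ax": 0, "ay": 0, "az": 0, "dx": 0, "dy": 0, "dz": 0, "hand": 0.14}, {"ax": 0, "ay": 0, "az": 0, "dx": 0, "dy": 0, "dz": 0, "hand": 0.14}]'

```text
clock: 5.4
tcp_pos: [0.656, 0.1147, 0.1558]
ee_rot: [2.537, 1.852, 0.006]
contact_force: [-0.4, -0.1, -0.5]
grip_width: 0.141
```

```bash
python3 - <<'E'
from h import *
st()
def tips(d):
    Ti=np.linalg.inv(np.array(d['tool_from_camera'])); dd=dict(d); dd['R']=Ti[:3,:3]; dd['t']=Ti[:3,3]; P=pts(dd)
    m=(P[...,2]<.05)&(abs(P[...,1])<.06)&(d['z_map']>0)&(P[...,2]>-.06)&(abs(P[...,0])<.03)
    for s in (-1,1):
        Q=P[m&(P[...,1]*s>0)]; t=Q[Q[:,2]>np.percentile(Q[:,2],97)]
        print('tip',s,t.mean(0).round(4),'max',Q[:,2].max().round(4),'inner y',np.percentile(abs(Q[:,1]),[2]).round(4),len(Q))
tips(pickle.load(open('w_red.pkl','rb')))
d=snap('wrist'); tips(d)
print(np.array(d['tool_from_camera']).round(4),d['intrinsics'],d['distortion'])
import pickle
s=snap('scene'); P=pts(s); 
T=Ro.from_rotvec(robot.state()['ee_rot']); p=robot.state()['tcp_pos']
L=T.inv().apply(P.reshape(-1,3)-p); ok=(abs(L[:,0])<.04)&(abs(L[:,1])<.06)&(L[:,2]<.06)&(L[:,2]>-.12)
print('scene gripper z max',np.percentile(L[ok][:,2],[90,97,99.5]).round(4),ok.sum()); save(s,'s2.png',4,proj(s,p).round().astype(int).repeat(1).tolist()and [int(proj(s,p)[0,0]-70),int(proj(s,p)[0,1]-70),int(proj(s,p)[0,0]+70),int(proj(s,p)[0,1]+70)])
print('tcp px',280,280)
E
```

```text
t 5.4 p [0.656  0.1147 0.1558] yaw 72.26 z [ 0.003  0.001 -1.   ] F [-0.4 -0.1 -0.5] w 0.141 q [-0.01  0.6  -0.34  1.79  0.27  0.79 -0.79]
tip -1 [ 0.0024 -0.0214 -0.0196] max -0.0154 inner y [0.0204] 1922
tip 1 [ 0.0028  0.0226 -0.0196] max -0.0165 inner y [0.0219] 1911
tip -1 [ 0.0029 -0.0067 -0.018 ] max -0.0145 inner y [0.0053] 1710
tip 1 [ 0.0032  0.0079 -0.0177] max -0.0132 inner y [0.0067] 1718
[[ 5.000e-04 -9.514e-01 -3.080e-01  7.970e-02]
 [ 1.000e+00  6.000e-04 -1.000e-04  7.000e-04]
 [ 3.000e-04 -3.080e-01  9.514e-01 -1.574e-01]
 [ 0.000e+00  0.000e+00  0.000e+00  1.000e+00]] [[305.27648483   0.         258.59522891]
 [  0.         305.27648483 197.66051143]
 [  0.           0.           1.        ]] [-0.07015691  0.          0.          0.          0.        ]
scene gripper z max [-0.0268 -0.0195 -0.0163] 233
tcp px 280 280
```

View pics/s2.png

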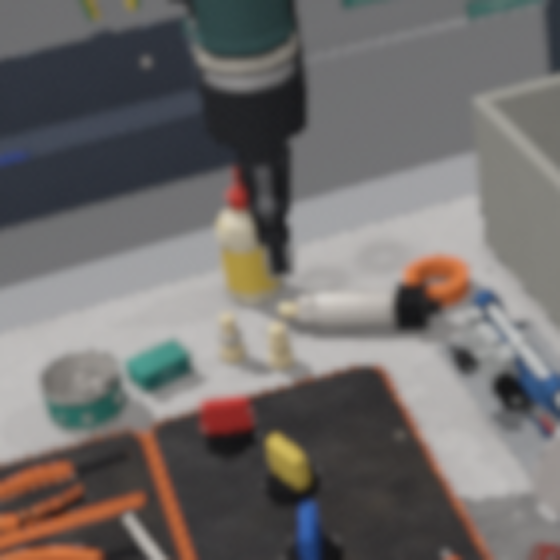

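Scene and wrist cameras agree: the tips are about 14 mm *behind* the reported TCP, not 22 mm ahead. So I grasp with TCP z ≈ 0.014.

```bash
python3 - <<'E'
from h import *
mv((.6752,.1753,.075),72.1);mv((.646,.100,.014),72,((.646,.100,.075),72))
E
```

```text
d [ 1.592 -0.02   2.034] a [ 0.025 -0.018  0.016]
d [ 0.    -0.     1.525] a [0. 0. 0.]
```

Emit:
jog_arm --plan '[{"ax": 0.02, "ay": -0.02, "az": 0, "dx": 0.8, "dy": 0, "dz": 0.7, "hand": 0.5}, {"ax": 0.02, "ay": -0.02, "az": 0, "dx": 1.59, "dy": -0.02, "dz": 1.5, "hand": 0.5}, {"ax": 0.02, "ay": -0.02, "az": 0, "dx": 1.59, "dy": -0.02, "dz": 2.03, "hand": 0.5}, {"ax": 0.02, "ay": -0.02, "az": 0, "dx": 1.59, "dy": -0.02, "dz": 2.03, "hand": 0.5}, {"ax": 0.02, "ay": -0.02, "az": 0, "dx": 1.59, "dy": -0.02, "dz": 2.03, "hand": 0.5}]'

```text
clock: 6.0
tcp_pos: [0.6751, 0.1743, 0.0749]
ee_rot: [2.538, 1.85, -0.002]
contact_force: [0.7, 0.0, -0.1]
grip_width: 0.503
```

```bash
python3 - <<'E'
from h import *
st();mv((.6752,.1753,.014),72.1)
E
```

```text
t 6.0 p [0.6751 0.1743 0.0749] yaw 72.19 z [-0.    -0.002 -1.   ] F [ 0.7  0.  -0.1] w 0.503 q [-0.12  0.73 -0.3   1.75  0.31  0.7  -0.9 ]
d [ 0.027 -0.006  1.524] a [0.001 0.012 0.011]
```

Emit:
jog_arm --plan '[{"ax": 0, "ay": 0, "az": 0, "dx": 0.02, "dy": 0, "dz": 0.6, "hand": 0.5}, {"ax": 0, "ay": 0, "az": 0, "dx": 0.02, "dy": 0, "dz": 1.1, "hand": 0.5}, {"ax": 0, "ay": 0, "az": 0, "dx": 0.02, "dy": 0, "dz": 1.4, "hand": 0.5}, {"ax": 0, "ay": 0, "az": 0, "dx": 0.02, "dy": 0, "dz": 1.5, "hand": 0.5}, {"ax": 0, "ay": 0, "az": 0, "dx": 0.02, "dy": 0, "dz": 1.5, "hand": 0.5}]'

```text
clock: 6.5
tcp_pos: [0.6758, 0.1744, 0.0155]
ee_rot: [2.538, 1.849, -0.001]
contact_force: [0.6, -1.1, 0.5]
grip_width: 0.498
```

Emit:
jog_arm --plan '[{"ax": 0, "ay": 0, "az": 0, "dx": 0, "dy": 0, "dz": 0, "hand": 0}, {"ax": 0, "ay": 0, "az": 0, "dx": 0, "dy": 0, "dz": 0, "hand": 0}, {"ax": 0, "ay": 0, "az": 0, "dx": 0, "dy": 0, "dz": 0, "hand": 0}, {"ax": 0, "ay": 0, "az": 0, "dx": 0, "dy": 0, "dz": 0, "hand": 0}, {"ax": 0, "ay": 0, "az": 0, "dx": 0, "dy": 0, "dz": 0, "hand": 0}]'

```text
clock: 7.0
tcp_pos: [0.6769, 0.1748, 0.0168]
ee_rot: [2.537, 1.848, 0.002]
contact_force: [-1.0, -0.4, 5.8]
grip_width: 0.127
```

```bash
python3 - <<'E'
from h import *
st();p=robot.state()['tcp_pos']; mv((.62,.0,.18),90); mv((.469,-.245,.18),140,((.62,.0,.18),90))
E
```

```text
t 7.0 p [0.6769 0.1748 0.0168] yaw 72.13 z [ 0.003 -0.001 -1.   ] F [-1.  -0.4  5.8] w 0.127 q [-0.14  0.81 -0.27  1.77  0.35  0.61 -0.93]
d [-4.596e+00 -3.000e-03 -4.078e+00] a [ 0.02   0.005 -2.233]
d [-6.125 -3.775 -0.   ] a [-0.    0.   -6.25]
```

Emit:
jog_arm --plan '[{"ax": 0, "ay": 0, "az": 0, "dx": 0, "dy": 0, "dz": -1, "hand": 0}, {"ax": 0, "ay": 0, "az": 0, "dx": 0, "dy": 0, "dz": -2.2, "hand": 0}, {"ax": 0, "ay": 0, "az": 0, "dx": -0.6, "dy": 0, "dz": -3.2, "hand": 0}, {"ax": 0, "ay": 0, "az": 0, "dx": -1.2, "dy": 0, "dz": -4.1, "hand": 0}, {"ax": 0, "ay": 0, "az": 0, "dx": -2.2, "dy": 0, "dz": -4.2, "hand": 0}]'

```text
clock: 7.5
tcp_pos: [0.653, 0.0951, 0.1906]
ee_rot: [2.531, 1.852, 0.021]
contact_force: [1.0, -0.6, -0.4]
grip_width: 0.126
```

```bash
python3 - <<'E'
from h import *
st();mv((.55,-.08,.19),100); mv((.469,-.245,.17),140,((.55,-.08,.19),100))
E
```

```text
t 7.5 p [0.653  0.0951 0.1906] yaw 72.39 z [ 0.014  0.004 -1.   ] F [ 1.  -0.6 -0.4] w 0.126 q [ 0.03  0.55 -0.36  1.78  0.25  0.84 -0.75]
d [-4.951 -1.13  -0.036] a [ 0.096 -0.033 -3.452]
d [-3.711 -2.711  0.5  ] a [-0.  0. -5.]
```

Emit:
jog_arm --plan '[{"ax": 0.1, "ay": -0.03, "az": -3.45, "dx": -4.95, "dy": -1.13, "dz": -0.05, "hand": 0}, {"ax": 0.1, "ay": -0.03, "az": -3.45, "dx": -4.95, "dy": -1.13, "dz": -0.05, "hand": 0}, {"ax": 0.1, "ay": -0.03, "az": -3.45, "dx": -4.95, "dy": -1.13, "dz": -0.05, "hand": 0}, {"ax": 0.1, "ay": -0.03, "az": -3.45, "dx": -4.95, "dy": -1.13, "dz": -0.05, "hand": 0}, {"ax": 0.1, "ay": -0.03, "az": -3.45, "dx": -4.95, "dy": -1.13, "dz": -0.05, "hand": 0}]'

```text
clock: 8.0
tcp_pos: [0.5444, -0.0891, 0.1893]
ee_rot: [-2.032, -2.393, 0.014]
contact_force: [0.5, -0.2, -1.5]
grip_width: 0.125
```

Emit:
jog_arm --plan '[{"ax": 0, "ay": 0, "az": -4.9, "dx": -3.6, "dy": -2.5, "dz": 0.5, "hand": 0}, {"ax": 0, "ay": 0, "az": -4.9, "dx": -3.6, "dy": -2.5, "dz": 0.5, "hand": 0}, {"ax": 0, "ay": 0, "az": -4.9, "dx": -3.6, "dy": -2.5, "dz": 0.5, "hand": 0}, {"ax": 0, "ay": 0, "az": -4.9, "dx": -3.6, "dy": -2.5, "dz": 0.5, "hand": 0}, {"ax": 0, "ay": 0, "az": -4.9, "dx": -3.6, "dy": -2.5, "dz": 0.5, "hand": 0}]'

```text
clock: 8.5
tcp_pos: [0.4642, -0.2539, 0.169]
ee_rot: [-1.119, -2.925, 0.018]
contact_force: [0.8, 0.6, -1.4]
grip_width: 0.125
```

```bash
python3 - <<'E'
from h import *
st();mv((.469,-.245,.17),140)
E
```

```text
t 8.5 p [ 0.4642 -0.2539  0.169 ] yaw 138.14 z [-0.013 -0.007 -1.   ] F [ 0.8  0.6 -1.4] w 0.125 q [ 0.89  0.49 -0.65  2.06  0.45  0.74  0.8 ]
d [ 0.059  0.246 -0.029] a [-0.1   -0.04  -0.232]
```

Emit:
jog_arm --plan '[{"ax": -0.1, "ay": -0.04, "az": -0.23, "dx": 0.06, "dy": 0.25, "dz": -0.03, "hand": 0}, {"ax": -0.1, "ay": -0.04, "az": -0.23, "dx": 0.06, "dy": 0.25, "dz": -0.03, "hand": 0}, {"ax": -0.1, "ay": -0.04, "az": -0.23, "dx": 0.06, "dy": 0.25, "dz": -0.03, "hand": 0}]'

```text
clock: 8.8
tcp_pos: [0.4699, -0.2433, 0.1703]
ee_rot: [1.072, 2.952, 0.001]
contact_force: [-0.2, 0.4, -0.3]
grip_width: 0.123
```

```bash
cat > stem.py <<'E'
from h import *
import sys
c=sys.argv[1]; g0=np.array([float(sys.argv[2]),float(sys.argv[3])]); st(); s=robot.state(); d=snap('wrist'); pickle.dump(d,open('ws_%s.pkl'%c,'wb')); P=pts(d)
near=(np.hypot(P[...,0]-g0[0],P[...,1]-g0[1])<.016)
m=(near&(P[...,2]>.0625)&(P[...,2]<.075)).astype(np.uint8)
print('z',np.percentile(P[...,2][m>0],[5,50,95]).round(4),m.sum())
k,l,sa,ce=cv2.connectedComponentsWithStats(m); i=1+np.argmax(sa[1:,4])
cs=max(cv2.findContours((l==i).astype(np.uint8),cv2.RETR_EXTERNAL,cv2.CHAIN_APPROX_NONE)[0],key=len).reshape(-1,2)
W=onz(d,cs,.0665)[:,:2]*1000; r=cv2.minAreaRect(W.astype(np.float32)); C=onz(d,ce[i],.0665)[0]
b=cv2.boxPoints(r); e=b[1]-b[0]
print(c,'rect',np.round(np.array(r[0])/1000,4),r[1],'ang mod90',np.round(np.degrees(np.arctan2(e[1],e[0]))%90,1),'centroid',C.round(4),'px',ce[i])
u,v=ce[i].round().astype(int); t=cv2.resize(d['image'][v-20:v+20,u-20:u+20,::-1],None,fx=8,fy=8,interpolation=cv2.INTER_CUBIC)
t2=cv2.resize(d['image'][:,:,::-1],None,fx=320/384,fy=320/384); cv2.imwrite('pics/ws_%s.png'%c,np.hstack([t,t2]))
R=Ro.from_rotvec(s['ee_rot']); print('in tool',R.inv().apply(C-s['tcp_pos']).round(4))
E
python3 stem.py red .408 -.194
```

```text
t 8.8 p [ 0.4699 -0.2433  0.1703] yaw 140.08 z [ 0.001  0.    -1.   ] F [-0.2  0.4 -0.3] w 0.123 q [ 0.89  0.48 -0.67  2.07  0.45  0.73  0.82]
z [0.0634 0.0657 0.0673] 219
red rect [ 0.4093 -0.1974] (11.580094337463379, 11.146045684814453) ang mod90 50.1 centroid [ 0.4094 -0.1974  0.0665] px [253.02739726 103.03196347]
in tool [ 0.0759 -0.0037  0.1038]
```

View pics/ws_red.png

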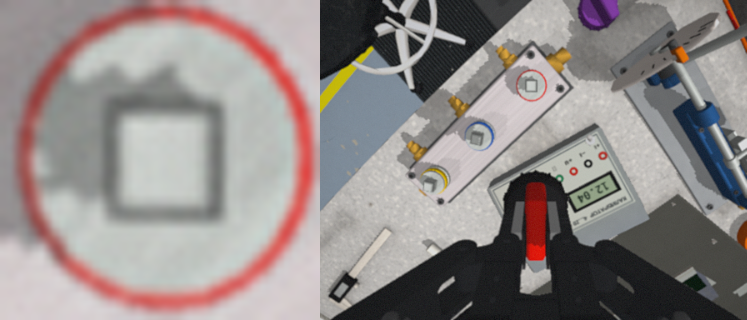

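The stem is seen squarely and is aligned at yaw 140 (rect 50.1°). Next I check the bar in the hand and go over the stem.

```bash
cat > held.py <<'E'
from h import *
import sys
def held(c,d):
    Ti=np.linalg.inv(np.array(d['tool_from_camera'])); dd=dict(d); dd['R']=Ti[:3,:3]; dd['t']=Ti[:3,3]; P=pts(dd)
    hsv=cv2.cvtColor(d['image'],cv2.COLOR_RGB2HSV);H,S,V=[hsv[...,i].astype(int) for i in range(3)]
    hm=dict(red=(H<8)|(H>172),blue=(H>98)&(H<128),yellow=(H>18)&(H<34))[c]
    m=hm&(S>100)&(V>40)&(np.hypot(P[...,0],P[...,1])<.04)&(P[...,2]<.02)
    Q=P[m]; zt=np.percentile(Q[:,2],3); t=Q[Q[:,2]<zt+.004]
    print('held top z',zt.round(4),'x',np.percentile(t[:,0],[2,98]).round(4),'y',np.percentile(t[:,1],[3,97]).round(4),'front face x',np.percentile(Q[:,0],98).round(4),len(t))
    T=t[:,:2]; e=np.linalg.eigh(np.cov(T.T))[1][:,1]; print('bar dir deg in tool',np.degrees(np.arctan2(e[1],e[0])).round(1))
if __name__=='__main__': held(sys.argv[1],pickle.load(open('ws_%s.pkl'%sys.argv[1],'rb')))
E
python3 held.py red; python3 - <<'E'
from h import *
s=np.array((.4094,-.1974,0)); R=down(140.1); 
for z in (.085,.06,.052): mv(s-R.apply((0,.0006,0))+[0,0,z],140.1)
E
```

```text
held top z -0.0364 x [-0.0183  0.0183] y [-0.0046  0.0061] front face x 0.019 1783
bar dir deg in tool 180.0
d [ 1.899 -0.103  2.132] a [ 0.003  0.002 -0.002]
d [ 1.899 -0.104  2.757] a [ 0.003  0.002 -0.002]
d [ 1.899 -0.104  2.957] a [ 0.003  0.002 -0.002]
```

Emit:
jog_arm --plan '[{"ax": 0, "ay": 0, "az": 0, "dx": 1, "dy": -0.05, "dz": 0.6, "hand": 0}, {"ax": 0, "ay": 0, "az": 0, "dx": 1.9, "dy": -0.1, "dz": 1.4, "hand": 0}, {"ax": 0, "ay": 0, "az": 0, "dx": 1.9, "dy": -0.1, "dz": 2.1, "hand": 0}, {"ax": 0, "ay": 0, "az": 0, "dx": 1.9, "dy": -0.1, "dz": 2.1, "hand": 0}, {"ax": 0, "ay": 0, "az": 0, "dx": 1.9, "dy": -0.1, "dz": 2.1, "hand": 0}]'

```text
clock: 9.35
tcp_pos: [0.4107, -0.1973, 0.0867]
ee_rot: [1.07, 2.952, 0.001]
contact_force: [0.7, 0.7, -0.4]
grip_width: 0.125
```

```bash
python3 - <<'E'
from h import *
st();s=np.array((.4094,-.1974,0)); R=down(140.1); 
for z in (.075,.06): mv(s-R.apply((0,.0007,0))+[0,0,z],140.1)
E
```

```text
t 9.35 p [ 0.4107 -0.1973  0.0867] yaw 140.16 z [ 0.002  0.    -1.   ] F [ 0.7  0.7 -0.4] w 0.125 q [ 0.76  0.53 -0.54  2.28  0.62  0.46  0.59]
d [ 0.024 -0.041  0.293] a [0.009 0.01  0.008]
d [ 0.024 -0.042  0.668] a [0.009 0.01  0.008]
```

Emit:
jog_arm --plan '[{"ax": 0, "ay": 0, "az": 0, "dx": 0.03, "dy": -0.05, "dz": 0.1, "hand": 0}, {"ax": 0, "ay": 0, "az": 0, "dx": 0.03, "dy": -0.05, "dz": 0.3, "hand": 0}, {"ax": 0, "ay": 0, "az": 0, "dx": 0.03, "dy": -0.05, "dz": 0.42, "hand": 0}, {"ax": 0, "ay": 0, "az": 0, "dx": 0.03, "dy": -0.05, "dz": 0.54, "hand": 0}, {"ax": 0, "ay": 0, "az": 0, "dx": 0.03, "dy": -0.05, "dz": 0.62, "hand": 0}]'

```text
clock: 9.85
tcp_pos: [0.4084, -0.1979, 0.0633]
ee_rot: [1.07, 2.952, -0.002]
contact_force: [-11.3, 6.1, 64.4]
grip_width: 0.127
```

```bash
python3 - <<'E'
from h import *
st()
E
```

```text
t 9.85 p [ 0.4084 -0.1979  0.0633] yaw 140.14 z [ 0.001 -0.002 -1.   ] F [-11.3   6.1  64.4] w 0.127 q [ 0.71  0.57 -0.47  2.3   0.68  0.4   0.54]
```

Emit:
jog_arm --plan '[{"ax": 0, "ay": 0, "az": 0.6, "dx": 0.02, "dy": 0.02, "dz": -0.03, "hand": 0}, {"ax": 0, "ay": 0, "az": 1.6, "dx": 0.02, "dy": 0.02, "dz": -0.03, "hand": 0}, {"ax": 0, "ay": 0, "az": 2.6, "dx": 0.02, "dy": 0.02, "dz": -0.03, "hand": 0}, {"ax": 0, "ay": 0, "az": 3.6, "dx": 0.02, "dy": 0.02, "dz": -0.03, "hand": 0}, {"ax": 0, "ay": 0, "az": 4.6, "dx": 0.02, "dy": 0.02, "dz": -0.03, "hand": 0}]'

```text
clock: 10.35
tcp_pos: [0.4082, -0.197, 0.0647]
ee_rot: [1.954, 2.458, -0.002]
contact_force: [-1.6, 1.2, 4.1]
grip_width: 0.127
```

```bash
python3 - <<'E'
from h import *
st(); print(robot.state()['ft_torque'].round(2))
E
```

```text
t 10.35 p [ 0.4082 -0.197   0.0647] yaw 103.03 z [ 0.001 -0.002 -1.   ] F [-1.6  1.2  4.1] w 0.127 q [ 0.58  0.54 -0.31  2.31  0.48  0.35  0.09]
[0.26 0.37 0.13]
```

Emit:
jog_arm --plan '[{"ax": 0, "ay": 0, "az": 0.5, "dx": 0, "dy": 0, "dz": 0.02, "hand": 0}, {"ax": 0, "ay": 0, "az": 1.0, "dx": 0, "dy": 0, "dz": 0.02, "hand": 0}, {"ax": 0, "ay": 0, "az": 1.3, "dx": 0, "dy": 0, "dz": 0.02, "hand": 0}, {"ax": 0, "ay": 0, "az": 1.5, "dx": 0, "dy": 0, "dz": 0.02, "hand": 0}, {"ax": 0, "ay": 0, "az": 1.5, "dx": 0, "dy": 0, "dz": 0.02, "hand": 0}]'

```text
clock: 10.85
tcp_pos: [0.4084, -0.197, 0.0644]
ee_rot: [2.199, 2.24, -0.002]
contact_force: [-2.3, 1.0, 7.5]
grip_width: 0.12
```

```bash
python3 - <<'E'
from h import *
st(); print(robot.state()['ft_torque'].round(2))
E
```

```text
t 10.85 p [ 0.4084 -0.197   0.0644] yaw 91.04 z [ 0.001 -0.003 -1.   ] F [-2.3  1.   7.5] w 0.12 q [ 0.54  0.54 -0.25  2.31  0.41  0.33 -0.05]
[0.38 0.42 0.12]
```

Emit:
jog_arm --plan '[{"ax": 0, "ay": 0, "az": 0.3, "dx": 0, "dy": 0, "dz": 0, "hand": 0}, {"ax": 0, "ay": 0, "az": 0.6, "dx": 0, "dy": 0, "dz": 0, "hand": 0}, {"ax": 0, "ay": 0, "az": 0.8, "dx": 0, "dy": 0, "dz": 0, "hand": 0}]'

```text
clock: 11.15
tcp_pos: [0.4085, -0.197, 0.0645]
ee_rot: [2.323, 2.111, -0.002]
contact_force: [0.2, 1.4, 3.4]
grip_width: 0.127
```

```bash
python3 - <<'E'
from h import *
st(); print(robot.state()['ft_torque'].round(2))
E
```

```text
t 11.15 p [ 0.4085 -0.197   0.0645] yaw 84.52 z [ 0.001 -0.003 -1.   ] F [0.2 1.4 3.4] w 0.127 q [ 0.52  0.54 -0.22  2.31  0.37  0.33 -0.12]
[0.33 0.33 0.08]
```

Emit:
jog_arm --plan '[{"ax": 0, "ay": 0, "az": 0, "dx": 0, "dy": 0, "dz": 0, "hand": 0.4}, {"ax": 0, "ay": 0, "az": 0, "dx": 0, "dy": 0, "dz": 0, "hand": 0.4}, {"ax": 0, "ay": 0, "az": 0, "dx": 0, "dy": 0, "dz": -1, "hand": 0.4}, {"ax": 0, "ay": 0, "az": 0, "dx": -0.5, "dy": 0, "dz": -2, "hand": 0.4}, {"ax": 0, "ay": 0, "az": 0, "dx": -1.5, "dy": 0, "dz": -3, "hand": 0.4}]'

```text
clock: 11.65
tcp_pos: [0.4039, -0.2502, 0.1816]
ee_rot: [2.317, 2.117, 0.0]
contact_force: [0.9, -1.1, -0.4]
grip_width: 0.403
```

Emit:
jog_arm --plan '[{"ax": 0, "ay": 0, "az": 0, "dx": -0.8, "dy": 0, "dz": 0, "hand": 0.4}, {"ax": 0, "ay": 0, "az": 0, "dx": -0.8, "dy": 0, "dz": 0, "hand": 0.4}, {"ax": 0, "ay": 0, "az": 0, "dx": -0.8, "dy": 0, "dz": 0, "hand": 0.4}]'

```text
clock: 11.95
tcp_pos: [0.4007, -0.283, 0.1816]
ee_rot: [2.32, 2.114, 0.0]
contact_force: [0.0, 0.8, -0.7]
grip_width: 0.399
```

```bash
cat > chk.py <<'E'
from h import *
import sys
st(); d=snap('wrist'); P=pts(d); pickle.dump(d,open('chk.pkl','wb')); save(d,'chk%s.png'%sys.argv[1])
hsv=cv2.cvtColor(d['image'],cv2.COLOR_RGB2HSV);H,S,V=[hsv[...,i].astype(int) for i in range(3)]
for c,hm in dict(red=(H<8)|(H>172),blue=(H>98)&(H<128),yellow=(H>18)&(H<34)).items():
    m=(hm&(S>100)&(V>40)&(P[...,2]>.085)&(P[...,2]<.12)&(P[...,0]<.47)&(P[...,1]<-.15)).astype(np.uint8)
    if m.sum()<50: continue
    zt=np.median(P[...,2][m>0]); m=(m&(abs(P[...,2]-zt)<.006)).astype(np.uint8)
    cs=max(cv2.findContours(m,cv2.RETR_EXTERNAL,cv2.CHAIN_APPROX_NONE)[0],key=len).reshape(-1,2)
    W=onz(d,cs,zt)[:,:2]*1000; r=cv2.minAreaRect(W.astype(np.float32)); b=cv2.boxPoints(r); e=max([b[1]-b[0],b[2]-b[1]],key=np.linalg.norm)
    print(c,'top z',zt.round(4),'c',np.array(r[0])/1000,r[1],'ang',np.degrees(np.arctan2(e[1],e[0])).round(2)%180)
# block sides: edge direction of the block top from depth
m=(abs(P[...,2]-.036)<.005)&(P[...,0]>.34)&(P[...,0]<.48)&(P[...,1]<-.13)&(P[...,1]>-.42)
k,l,sa,ce=cv2.connectedComponentsWithStats(m.astype(np.uint8)); i=1+np.argmax(sa[1:,4])
r=cv2.minAreaRect((P[l==i][:,:2]*1000).astype(np.float32)); print('block',r)
E
python3 chk.py 1
```

```text
t 11.95 p [ 0.4007 -0.283   0.1816] yaw 84.67 z [ 0.002 -0.002 -1.   ] F [ 0.   0.8 -0.7] w 0.399 q [ 0.82  0.37 -0.38  2.15  0.22  0.66  0.2 ]
red top z 0.0996 c [ 0.40918311 -0.19724034] (39.34038162231445, 11.913830757141113) ang 85.07
block ((412.1890869140625, -274.8380126953125), (64.01787567138672, 223.05914306640625), 2.7359886169433594)
```

View pics/chk1.png

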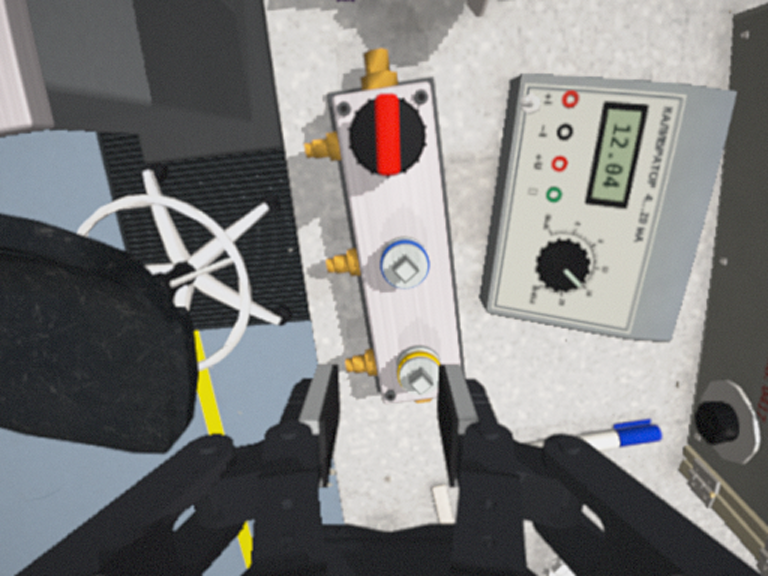

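Red is home (top 0.0996, bar at 85° against the block's 92.7°, which is the bore's play). Next is blue.

```bash
python3 - <<'E'
from h import *
mv((.49,-.08,.2),110);mv((.578,.135,.157),159,((.49,-.08,.2),110))
E
```

```text
d [ 5.224  1.77  -0.472] a [ 0.009  0.009 -3.151]
d [4.298 3.906 1.075] a [ 0.     0.    -6.125]
```

Emit:
jog_arm --plan '[{"ax": 0, "ay": 0, "az": -3.15, "dx": 5.22, "dy": 1.77, "dz": -0.47, "hand": 0.5}, {"ax": 0, "ay": 0, "az": -3.15, "dx": 5.22, "dy": 1.77, "dz": -0.47, "hand": 0.5}, {"ax": 0, "ay": 0, "az": -3.15, "dx": 5.22, "dy": 1.77, "dz": -0.47, "hand": 0.5}, {"ax": 0, "ay": 0, "az": -3.15, "dx": 5.22, "dy": 1.77, "dz": -0.47, "hand": 0.5}, {"ax": 0, "ay": 0, "az": -3.15, "dx": 5.22, "dy": 1.77, "dz": -0.47, "hand": 0.5}]'

```text
clock: 12.5
tcp_pos: [0.4916, -0.073, 0.2001]
ee_rot: [1.789, 2.581, 0.006]
contact_force: [0.4, 0.2, -0.8]
grip_width: 0.5
```

Emit:
jog_arm --plan '[{"ax": 0, "ay": 0, "az": -6.1, "dx": 4.3, "dy": 3.9, "dz": 0.3, "hand": 0.5}, {"ax": 0, "ay": 0, "az": -6.1, "dx": 4.3, "dy": 3.9, "dz": 0.3, "hand": 0.5}, {"ax": 0, "ay": 0, "az": -6.1, "dx": 4.3, "dy": 3.9, "dz": 0.3, "hand": 0.5}, {"ax": 0, "ay": 0, "az": -6.1, "dx": 4.3, "dy": 3.9, "dz": 1, "hand": 0.5}, {"ax": 0, "ay": 0, "az": -6.1, "dx": 4.3, "dy": 3.9, "dz": 1, "hand": 0.5}]'

```text
clock: 13.0
tcp_pos: [0.5768, 0.1471, 0.1601]
ee_rot: [0.719, 3.056, 0.005]
contact_force: [0.0, -0.4, -0.2]
grip_width: 0.505
```

Emit:
jog_arm --plan '[{"ax": 0, "ay": 0, "az": 0, "dx": 0, "dy": 0, "dz": 0, "hand": 0.5}, {"ax": 0, "ay": 0, "az": 0, "dx": 0, "dy": 0, "dz": 0, "hand": 0.5}]'

```text
clock: 13.2
tcp_pos: [0.5749, 0.1499, 0.1588]
ee_rot: [-0.712, -3.058, -0.005]
contact_force: [0.2, -0.0, 0.1]
grip_width: 0.499
```

```bash
python3 hand.py blue
```

```text
t 13.2 p [0.5749 0.1499 0.1588] yaw 153.8 z [-0.001  0.003 -1.   ] F [ 0.2 -0.   0.1] w 0.499 q [ 0.16  0.59 -0.69  1.94  0.51  0.8   0.3 ]
bar z pct [0.0239 0.0406 0.0562] 3026
blue rect c [0.50716458 0.16342825] size (12.013885498046875, 39.282005310058594) ang 157.58 centroid [0.5067 0.1636 0.052 ] px [236.11711712 113.6981982 ]
```

```bash
python3 - <<'E'
from h import *
mv((.507,.1635,.08),157.6)
E
```

```text
d [ 1.703 -0.404  1.979] a [ 0.011 -0.006 -0.497]
```

Emit:
jog_arm --plan '[{"ax": 0, "ay": 0, "az": -0.5, "dx": 1, "dy": -0.3, "dz": 0.5, "hand": 0.5}, {"ax": 0, "ay": 0, "az": -0.5, "dx": 1.7, "dy": -0.4, "dz": 1.3, "hand": 0.5}, {"ax": 0, "ay": 0, "az": -0.5, "dx": 1.7, "dy": -0.4, "dz": 1.98, "hand": 0.5}, {"ax": 0, "ay": 0, "az": -0.5, "dx": 1.7, "dy": -0.4, "dz": 1.98, "hand": 0.5}, {"ax": 0, "ay": 0, "az": -0.5, "dx": 1.7, "dy": -0.4, "dz": 1.98, "hand": 0.5}]'

```text
clock: 13.75
tcp_pos: [0.5076, 0.1622, 0.0805]
ee_rot: [0.613, 3.081, 0.001]
contact_force: [0.0, 0.9, -0.5]
grip_width: 0.501
```

```bash
python3 - <<'E'
from h import *
st();mv((.507,.1635,.0155),157.6)
E
```

```text
t 13.75 p [0.5076 0.1622 0.0805] yaw 157.49 z [ 0.     0.001 -1.   ] F [ 0.   0.9 -0.5] w 0.501 q [ 0.05  0.63 -0.61  2.12  0.65  0.59  0.15]
d [0.027 0.023 1.624] a [ 0.004 -0.    -0.013]
```

Emit:
jog_arm --plan '[{"ax": 0, "ay": 0, "az": 0, "dx": 0.03, "dy": 0.02, "dz": 0.6, "hand": 0.5}, {"ax": 0, "ay": 0, "az": 0, "dx": 0.03, "dy": 0.02, "dz": 1.2, "hand": 0.5}, {"ax": 0, "ay": 0, "az": 0, "dx": 0.03, "dy": 0.02, "dz": 1.5, "hand": 0.5}, {"ax": 0, "ay": 0, "az": 0, "dx": 0.03, "dy": 0.02, "dz": 1.6, "hand": 0.5}, {"ax": 0, "ay": 0, "az": 0, "dx": 0.03, "dy": 0.02, "dz": 1.6, "hand": 0.5}]'

```text
clock: 14.25
tcp_pos: [0.5076, 0.1634, 0.017]
ee_rot: [0.614, 3.08, 0.001]
contact_force: [-0.3, 0.6, -0.1]
grip_width: 0.499
```

Emit:
jog_arm --plan '[{"ax": 0, "ay": 0, "az": 0, "dx": 0, "dy": 0, "dz": 0, "hand": 0}, {"ax": 0, "ay": 0, "az": 0, "dx": 0, "dy": 0, "dz": 0, "hand": 0}, {"ax": 0, "ay": 0, "az": 0, "dx": 0, "dy": 0, "dz": 0, "hand": 0}, {"ax": 0, "ay": 0, "az": 0, "dx": 0, "dy": 0, "dz": 0, "hand": 0}]'

```text
clock: 14.65
tcp_pos: [0.5086, 0.1636, 0.018]
ee_rot: [0.614, 3.078, 0.003]
contact_force: [0.6, -0.5, 6.2]
grip_width: 0.124
```

Emit:
jog_arm --plan '[{"ax": 0, "ay": 0, "az": 0, "dx": 0, "dy": 0, "dz": -1, "hand": 0}, {"ax": 0, "ay": 0, "az": 0, "dx": 0, "dy": 0, "dz": -2.2, "hand": 0}, {"ax": 0, "ay": 0, "az": 0, "dx": 0, "dy": 0, "dz": -3.4, "hand": 0}, {"ax": 0, "ay": 0, "az": 0, "dx": 0, "dy": 0, "dz": -4.3, "hand": 0}, {"ax": 0, "ay": 0, "az": 0, "dx": 0, "dy": 0, "dz": -4.3, "hand": 0}]'

```text
clock: 15.15
tcp_pos: [0.511, 0.1654, 0.1949]
ee_rot: [0.613, 3.069, 0.011]
contact_force: [0.4, 0.4, -1.3]
grip_width: 0.126
```

```bash
python3 - <<'E'
from h import *
st();y=np.radians(140); s=np.array((.4133,-.2774)); p=s-.078*np.array([np.cos(y),np.sin(y)]); print(p)
mv((.50,-.08,.19),150); mv((p[0],p[1],.17),140,((.5,-.08,.19),150))
E
```

```text
t 15.15 p [0.511  0.1654 0.1949] yaw 157.42 z [ 0.013  0.004 -1.   ] F [ 0.4  0.4 -1.3] w 0.126 q [ 0.18  0.48 -0.77  2.04  0.47  0.79  0.31]
[ 0.47305147 -0.32753743]
d [-2.101 -5.771  0.092] a [0.069 0.068 0.927]
d [-2.511 -5.696  0.5  ] a [-0.   -0.    1.25]
```

Emit:
jog_arm --plan '[{"ax": 0.07, "ay": 0.07, "az": 0.93, "dx": -2.1, "dy": -5.77, "dz": 0.09, "hand": 0}, {"ax": 0.07, "ay": 0.07, "az": 0.93, "dx": -2.1, "dy": -5.77, "dz": 0.09, "hand": 0}, {"ax": 0.07, "ay": 0.07, "az": 0.93, "dx": -2.1, "dy": -5.77, "dz": 0.09, "hand": 0}, {"ax": 0.07, "ay": 0.07, "az": 0.93, "dx": -2.1, "dy": -5.77, "dz": 0.09, "hand": 0}, {"ax": 0.07, "ay": 0.07, "az": 0.93, "dx": -2.1, "dy": -5.77, "dz": 0.09, "hand": 0}]'

```text
clock: 15.65
tcp_pos: [0.4983, -0.0829, 0.1889]
ee_rot: [-0.815, -3.032, 0.002]
contact_force: [0.4, -0.5, -1.4]
grip_width: 0.122
```

Emit:
jog_arm --plan '[{"ax": 0, "ay": 0, "az": 1.25, "dx": -2.5, "dy": -5.7, "dz": 0.5, "hand": 0}, {"ax": 0, "ay": 0, "az": 1.25, "dx": -2.5, "dy": -5.7, "dz": 0.5, "hand": 0}, {"ax": 0, "ay": 0, "az": 1.25, "dx": -2.5, "dy": -5.7, "dz": 0.5, "hand": 0}, {"ax": 0, "ay": 0, "az": 1.25, "dx": -2.5, "dy": -5.7, "dz": 0.5, "hand": 0}, {"ax": 0, "ay": 0, "az": 1.25, "dx": -2.5, "dy": -5.7, "dz": 0.5, "hand": 0}]'

```text
clock: 16.15
tcp_pos: [0.4692, -0.3289, 0.1681]
ee_rot: [-1.075, -2.947, 0.002]
contact_force: [0.3, 0.7, -1.0]
grip_width: 0.124
```

Emit:
jog_arm --plan '[{"ax": 0, "ay": 0, "az": 0, "dx": 0, "dy": 0, "dz": 0, "hand": 0}, {"ax": 0, "ay": 0, "az": 0, "dx": 0, "dy": 0, "dz": 0, "hand": 0}]'

```text
clock: 16.35
tcp_pos: [0.4671, -0.3304, 0.1663]
ee_rot: [-1.081, -2.942, 0.001]
contact_force: [0.3, 1.0, -0.1]
grip_width: 0.125
```

```bash
python3 stem.py blue .4133 -.2773; python3 held.py blue
```

```text
t 16.35 p [ 0.4671 -0.3304  0.1663] yaw 139.66 z [-0.007  0.002 -1.   ] F [ 0.3  1.  -0.1] w 0.125 q [ 0.99  0.54 -0.63  1.98  0.45  0.78  0.97]
z [0.0635 0.0657 0.0672] 220
blue rect [ 0.4131 -0.2772] (11.870501518249512, 12.03249740600586) ang mod90 37.4 centroid [ 0.4131 -0.2772  0.0665] px [264.8        104.29090909]
in tool [0.0749 0.0059 0.1003]
held top z -0.0352 x [-0.0164  0.0206] y [-0.0046  0.0061] front face x 0.0213 1787
bar dir deg in tool -179.7
```

View pics/ws_blue.png

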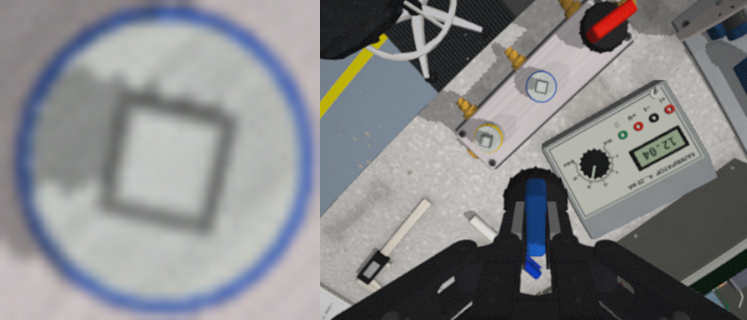

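The blue stem's flats are about 12° clockwise from the tool, so yaw 127.4. The bar sits about 2 mm forward in the grip.

```bash
python3 - <<'E'
from h import *
s=np.array((.4131,-.2772,0)); R=down(127.4); mv(s-R.apply((.0019,.0007,0))+[0,0,.085],127.4)
E
```

```text
d [1.821 0.067 2.058] a [-0.022 -0.043  1.558]
```

Emit:
jog_arm --plan '[{"ax": -0.02, "ay": -0.04, "az": 0.9, "dx": 1, "dy": 0.05, "dz": 0.6, "hand": 0}, {"ax": -0.02, "ay": -0.04, "az": 1.56, "dx": 1.82, "dy": 0.07, "dz": 1.4, "hand": 0}, {"ax": -0.02, "ay": -0.04, "az": 1.56, "dx": 1.82, "dy": 0.07, "dz": 2.05, "hand": 0}, {"ax": -0.02, "ay": -0.04, "az": 1.56, "dx": 1.82, "dy": 0.07, "dz": 2.05, "hand": 0}, {"ax": -0.02, "ay": -0.04, "az": 1.56, "dx": 1.82, "dy": 0.07, "dz": 2.05, "hand": 0}]'

```text
clock: 16.9
tcp_pos: [0.4152, -0.2777, 0.0857]
ee_rot: [1.388, 2.818, 0.001]
contact_force: [0.7, -0.8, -1.2]
grip_width: 0.124
```

```bash
python3 - <<'E'
from h import *
st();s=np.array((.4131,-.2772,0)); R=down(127.4); mv(s-R.apply((.0019,.0007,0))+[0,0,.064],127.4)
E
```

```text
t 16.9 p [ 0.4152 -0.2777  0.0857] yaw 127.57 z [ 0.001  0.001 -1.   ] F [ 0.7 -0.8 -1.2] w 0.124 q [ 0.86  0.56 -0.48  2.19  0.53  0.5   0.62]
d [-0.005 -0.053  0.544] a [ 0.006 -0.001  0.022]
```

Emit:
jog_arm --plan '[{"ax": 0, "ay": 0, "az": 0, "dx": 0, "dy": -0.05, "dz": 0.05, "hand": 0}, {"ax": 0, "ay": 0, "az": 0, "dx": 0, "dy": -0.05, "dz": 0.2, "hand": 0}, {"ax": 0, "ay": 0, "az": 0, "dx": 0, "dy": -0.05, "dz": 0.36, "hand": 0}, {"ax": 0, "ay": 0, "az": 0, "dx": 0, "dy": -0.05, "dz": 0.48, "hand": 0}, {"ax": 0, "ay": 0, "az": 0, "dx": 0, "dy": -0.05, "dz": 0.56, "hand": 0}]'

```text
clock: 17.4
tcp_pos: [0.4138, -0.2792, 0.0645]
ee_rot: [1.388, 2.818, -0.002]
contact_force: [-7.9, 5.0, 50.4]
grip_width: 0.121
```

```bash
python3 - <<'E'
from h import *
st()
E
```

```text
t 17.4 p [ 0.4138 -0.2792  0.0645] yaw 127.54 z [-0.    -0.001 -1.   ] F [-7.9  5.  50.4] w 0.121 q [ 0.83  0.59 -0.44  2.2   0.57  0.45  0.59]
```

Emit:
jog_arm --plan '[{"ax": 0, "ay": 0, "az": 0.6, "dx": 0, "dy": 0.02, "dz": -0.03, "hand": 0}, {"ax": 0, "ay": 0, "az": 1.6, "dx": 0, "dy": 0.02, "dz": -0.03, "hand": 0}, {"ax": 0, "ay": 0, "az": 2.5, "dx": 0, "dy": 0.02, "dz": -0.03, "hand": 0}, {"ax": 0, "ay": 0, "az": 3.3, "dx": 0, "dy": 0.02, "dz": -0.03, "hand": 0}, {"ax": 0, "ay": 0, "az": 4.1, "dx": 0, "dy": 0.02, "dz": -0.03, "hand": 0}]'

```text
clock: 17.9
tcp_pos: [0.4127, -0.279, 0.0656]
ee_rot: [-2.131, -2.305, 0.005]
contact_force: [-2.0, 0.8, 4.0]
grip_width: 0.121
```

```bash
python3 - <<'E'
from h import *
st(); print(robot.state()['ft_torque'].round(2))
E
```

```text
t 17.9 p [ 0.4127 -0.279   0.0656] yaw 94.49 z [-0.004 -0.001 -1.   ] F [-2.   0.8  4. ] w 0.121 q [ 0.72  0.57 -0.29  2.21  0.4   0.41  0.18]
[0.09 0.67 0.07]
```

Emit:
jog_arm --plan '[{"ax": 0, "ay": 0, "az": 0.5, "dx": 0, "dy": 0, "dz": 0.01, "hand": 0}, {"ax": 0, "ay": 0, "az": 0.9, "dx": 0, "dy": 0, "dz": 0.01, "hand": 0}, {"ax": 0, "ay": 0, "az": 1.27, "dx": 0, "dy": 0, "dz": 0.01, "hand": 0}, {"ax": 0, "ay": 0, "az": 1.3, "dx": 0, "dy": 0, "dz": 0.01, "hand": 0}]'

```text
clock: 18.3
tcp_pos: [0.4124, -0.279, 0.0655]
ee_rot: [-2.332, -2.102, 0.007]
contact_force: [-1.4, 0.9, 5.6]
grip_width: 0.122
```

```bash
python3 - <<'E'
from h import *
st(); print(robot.state()['ft_torque'].round(2))
E
```

```text
t 18.3 p [ 0.4124 -0.279   0.0655] yaw 84.07 z [-0.005 -0.002 -1.   ] F [-1.4  0.9  5.6] w 0.122 q [ 0.68  0.57 -0.24  2.21  0.34  0.4   0.06]
[0.27 0.41 0.14]
```

Emit:
jog_arm --plan '[{"ax": 0, "ay": 0, "az": 0, "dx": 0, "dy": 0, "dz": 0, "hand": 0.4}, {"ax": 0, "ay": 0, "az": 0, "dx": 0, "dy": 0, "dz": 0, "hand": 0.4}, {"ax": 0, "ay": 0, "az": 0, "dx": 0, "dy": 0, "dz": -1, "hand": 0.4}, {"ax": 0, "ay": 0, "az": 0, "dx": -0.5, "dy": 0, "dz": -2, "hand": 0.4}, {"ax": 0, "ay": 0, "az": 0, "dx": -1.5, "dy": 0, "dz": -3, "hand": 0.4}]'

```text
clock: 18.8
tcp_pos: [0.4081, -0.3318, 0.1824]
ee_rot: [-2.325, -2.108, 0.005]
contact_force: [1.0, -0.1, -0.7]
grip_width: 0.401
```

```bash
python3 chk.py 2; python3 - <<'E'
from h import *
d=snap('side');P=pts(d);hsv=cv2.cvtColor(d['image'],cv2.COLOR_RGB2HSV)
m=(hsv[...,0]>19)&(hsv[...,0]<34)&(hsv[...,1]>110)&(P[...,2]>.045)&(P[...,2]<.06)&(P[...,1]<.3)&(P[...,1]>.0)&(P[...,0]<.75)
Q=P[m]; e=np.linalg.eigh(np.cov(Q[:,:2].T))[1][:,1]; print('yellow',Q.mean(0),len(Q),np.degrees(np.arctan2(e[1],e[0])))
E
```

```text
t 18.8 p [ 0.4081 -0.3318  0.1824] yaw 84.39 z [-0.004  0.    -1.   ] F [ 1.  -0.1 -0.7] w 0.401 q [ 0.87  0.41 -0.36  2.07  0.22  0.7   0.27]
red top z 0.0995 c [ 0.40919696 -0.20090805] (34.9560661315918, 11.484600067138672) ang 86.73
blue top z 0.0993 c [ 0.4129718  -0.27795898] (36.968631744384766, 11.58623218536377) ang 84.75
block ((412.7991638183594, -276.39208984375), (62.98635482788086, 219.58966064453125), 2.744591236114502)
yellow [0.59214296 0.15072213 0.05043187] 74 -166.64122575310282
```

```bash
python3 - <<'E'
from h import *
mv((.50,-.12,.2),121);mv((.60,.06,.2),158,((.50,-.12,.2),121));mv((.666,.171,.16),195,((.60,.06,.2),158))
E
```

```text
d [ 5.754  1.634 -0.41 ] a [ 0.013  0.086 -4.671]
d [2.57  4.461 0.   ] a [-0.     0.    -4.625]
d [-0.49   3.191  1.   ] a [ 0.     0.    -4.625]
```

Emit:
jog_arm --plan '[{"ax": 0, "ay": 0.09, "az": -4.67, "dx": 5.75, "dy": 1.63, "dz": -0.41, "hand": 0.5}, {"ax": 0, "ay": 0.09, "az": -4.67, "dx": 5.75, "dy": 1.63, "dz": -0.41, "hand": 0.5}, {"ax": 0, "ay": 0.09, "az": -4.67, "dx": 5.75, "dy": 1.63, "dz": -0.41, "hand": 0.5}, {"ax": 0, "ay": 0.09, "az": -4.67, "dx": 5.75, "dy": 1.63, "dz": -0.41, "hand": 0.5}, {"ax": 0, "ay": 0.09, "az": -4.67, "dx": 5.75, "dy": 1.63, "dz": -0.41, "hand": 0.5}]'

```text
clock: 19.4
tcp_pos: [0.5011, -0.1161, 0.2001]
ee_rot: [1.537, 2.739, 0.006]
contact_force: [0.2, 0.0, 0.8]
grip_width: 0.497
```

Emit:
jog_arm --plan '[{"ax": 0, "ay": 0, "az": -4.62, "dx": 2.57, "dy": 4.46, "dz": 0, "hand": 0.5}, {"ax": 0, "ay": 0, "az": -4.62, "dx": 2.57, "dy": 4.46, "dz": 0, "hand": 0.5}, {"ax": 0, "ay": 0, "az": -4.62, "dx": 2.57, "dy": 4.46, "dz": 0, "hand": 0.5}, {"ax": 0, "ay": 0, "az": -4.62, "dx": 2.57, "dy": 4.46, "dz": 0, "hand": 0.5}, {"ax": 0, "ay": 0, "az": -4.62, "dx": 2.57, "dy": 4.46, "dz": 0, "hand": 0.5}]'

```text
clock: 19.9
tcp_pos: [0.602, 0.0729, 0.2011]
ee_rot: [0.571, 3.085, 0.017]
contact_force: [-0.1, -0.2, 0.5]
grip_width: 0.503
```

Emit:
jog_arm --plan '[{"ax": 0, "ay": 0, "az": -4.62, "dx": -0.49, "dy": 3.19, "dz": 1, "hand": 0.5}, {"ax": 0, "ay": 0, "az": -4.62, "dx": -0.49, "dy": 3.19, "dz": 1, "hand": 0.5}, {"ax": 0, "ay": 0, "az": -4.62, "dx": -0.49, "dy": 3.19, "dz": 1, "hand": 0.5}, {"ax": 0, "ay": 0, "az": -4.62, "dx": -0.49, "dy": 3.19, "dz": 1, "hand": 0.5}, {"ax": 0, "ay": 0, "az": -4.62, "dx": -0.49, "dy": 3.19, "dz": 1, "hand": 0.5}]'

```text
clock: 20.4
tcp_pos: [0.6656, 0.1877, 0.1606]
ee_rot: [-0.446, 3.104, 0.017]
contact_force: [-0.5, -0.4, 0.1]
grip_width: 0.503
```

Emit:
jog_arm --plan '[{"ax": 0, "ay": 0, "az": 0, "dx": 0, "dy": 0, "dz": 0, "hand": 0.5}, {"ax": 0, "ay": 0, "az": 0, "dx": 0, "dy": 0, "dz": 0, "hand": 0.5}]'

```text
clock: 20.6
tcp_pos: [0.665, 0.1876, 0.1595]
ee_rot: [-0.444, 3.106, 0.017]
contact_force: [-0.0, 0.5, -0.1]
grip_width: 0.504
```

```bash
python3 hand.py yellow
```

```text
t 20.6 p [0.665  0.1876 0.1595] yaw -163.72 z [ 0.002  0.011 -1.   ] F [-0.   0.5 -0.1] w 0.504 q [ 0.19  0.75 -0.83  1.71  0.64  0.97  0.96]
bar z pct [0.0244 0.0512 0.0527] 962
yellow rect c [0.5943277  0.14982527] size (38.638118743896484, 12.062538146972656) ang 17.59 centroid [0.5938 0.1496 0.052 ] px [237.13708514  97.78787879]
```

```bash
python3 - <<'E'
from h import *
mv((.5941,.1497,.08),-163.2)
E
```

```text
d [ 1.981 -0.427  1.983] a [ 0.07   0.042 -0.065]
```

Emit:
jog_arm --plan '[{"ax": 0.07, "ay": 0.04, "az": -0.06, "dx": 1, "dy": -0.3, "dz": 0.5, "hand": 0.5}, {"ax": 0.07, "ay": 0.04, "az": -0.06, "dx": 1.98, "dy": -0.43, "dz": 1.3, "hand": 0.5}, {"ax": 0.07, "ay": 0.04, "az": -0.06, "dx": 1.98, "dy": -0.43, "dz": 1.98, "hand": 0.5}, {"ax": 0.07, "ay": 0.04, "az": -0.06, "dx": 1.98, "dy": -0.43, "dz": 1.98, "hand": 0.5}, {"ax": 0.07, "ay": 0.04, "az": -0.06, "dx": 1.98, "dy": -0.43, "dz": 1.98, "hand": 0.5}]'

```text
clock: 21.15
tcp_pos: [0.5952, 0.15, 0.0808]
ee_rot: [-0.456, 3.107, 0.001]
contact_force: [1.5, 0.9, -0.0]
grip_width: 0.499
```

```bash
python3 - <<'E'
from h import *
st();mv((.5936,.1496,.0155),-163.2)
E
```

```text
t 21.15 p [0.5952 0.15   0.0808] yaw -163.29 z [ 0.002  0.001 -1.   ] F [ 1.5  0.9 -0. ] w 0.499 q [ 0.2   0.75 -0.77  1.93  0.75  0.77  0.85]
d [0.045 0.002 1.632] a [ 0.002  0.012 -0.012]
```

Emit:
jog_arm --plan '[{"ax": 0, "ay": 0, "az": 0, "dx": 0.05, "dy": 0, "dz": 0.6, "hand": 0.5}, {"ax": 0, "ay": 0, "az": 0, "dx": 0.05, "dy": 0, "dz": 1.2, "hand": 0.5}, {"ax": 0, "ay": 0, "az": 0, "dx": 0.05, "dy": 0, "dz": 1.5, "hand": 0.5}, {"ax": 0, "ay": 0, "az": 0, "dx": 0.05, "dy": 0, "dz": 1.6, "hand": 0.5}, {"ax": 0, "ay": 0, "az": 0, "dx": 0.05, "dy": 0, "dz": 1.6, "hand": 0.5}]'

```text
clock: 21.65
tcp_pos: [0.5944, 0.1502, 0.0174]
ee_rot: [-0.456, 3.105, 0.002]
contact_force: [0.5, 1.0, -0.2]
grip_width: 0.502
```

Emit:
jog_arm --plan '[{"ax": 0, "ay": 0, "az": 0, "dx": 0, "dy": 0, "dz": 0, "hand": 0}, {"ax": 0, "ay": 0, "az": 0, "dx": 0, "dy": 0, "dz": 0, "hand": 0}, {"ax": 0, "ay": 0, "az": 0, "dx": 0, "dy": 0, "dz": 0, "hand": 0}, {"ax": 0, "ay": 0, "az": 0, "dx": 0, "dy": 0, "dz": 0, "hand": 0}]'

```text
clock: 22.05
tcp_pos: [0.5955, 0.1507, 0.0186]
ee_rot: [-0.455, 3.103, 0.002]
contact_force: [0.8, -0.5, 6.0]
grip_width: 0.121
```

Emit:
jog_arm --plan '[{"ax": 0, "ay": 0, "az": 0, "dx": 0, "dy": 0, "dz": -1, "hand": 0}, {"ax": 0, "ay": 0, "az": 0, "dx": 0, "dy": 0, "dz": -2.2, "hand": 0}, {"ax": 0, "ay": 0, "az": 0, "dx": 0, "dy": 0, "dz": -3.4, "hand": 0}, {"ax": 0, "ay": 0, "az": 0, "dx": 0, "dy": 0, "dz": -4.4, "hand": 0}, {"ax": 0, "ay": 0, "az": 0, "dx": 0, "dy": 0, "dz": -4.4, "hand": 0}]'

```text
clock: 22.55
tcp_pos: [0.5977, 0.1527, 0.2005]
ee_rot: [-0.454, 3.092, 0.006]
contact_force: [0.7, -0.2, -1.4]
grip_width: 0.126
```

```bash
python3 - <<'E'
from h import *
st();y=np.radians(132); s=np.array((.4169,-.3571)); p=s-.078*np.array([np.cos(y),np.sin(y)]); print(p)
mv((.53,.0,.19),163); mv((.49,-.2,.19),146,((.53,.0,.19),163)); mv((p[0],p[1],.17),132,((.49,-.2,.19),146))
E
```

```text
t 22.55 p [0.5977 0.1527 0.2005] yaw -163.31 z [ 0.015  0.006 -1.   ] F [ 0.7 -0.2 -1.4] w 0.126 q [ 0.29  0.62 -0.9   1.86  0.6   0.94  0.98]
[ 0.46909219 -0.4150653 ]
d [ 2.721 -3.172  0.214] a [0.045 0.111 4.211]
d [-0.506 -5.074 -0.   ] a [-0.    -0.     2.125]
d [-2.573 -4.75   0.5  ] a [-0.   -0.    1.75]
```

Emit:
jog_arm --plan '[{"ax": 0.05, "ay": 0.11, "az": 4.21, "dx": 2.72, "dy": -3.17, "dz": 0.21, "hand": 0}, {"ax": 0.05, "ay": 0.11, "az": 4.21, "dx": 2.72, "dy": -3.17, "dz": 0.21, "hand": 0}, {"ax": 0.05, "ay": 0.11, "az": 4.21, "dx": 2.72, "dy": -3.17, "dz": 0.21, "hand": 0}, {"ax": 0.05, "ay": 0.11, "az": 4.21, "dx": 2.72, "dy": -3.17, "dz": 0.21, "hand": 0}, {"ax": 0.05, "ay": 0.11, "az": 4.21, "dx": 2.72, "dy": -3.17, "dz": 0.21, "hand": 0}]'

```text
clock: 23.05
tcp_pos: [0.5275, -0.004, 0.1887]
ee_rot: [-0.473, -3.103, 0.007]
contact_force: [1.0, 0.0, -1.0]
grip_width: 0.124
```

Emit:
jog_arm --plan '[{"ax": 0, "ay": 0, "az": 2.1, "dx": -0.5, "dy": -5.07, "dz": 0, "hand": 0}, {"ax": 0, "ay": 0, "az": 2.1, "dx": -0.5, "dy": -5.07, "dz": 0, "hand": 0}, {"ax": 0, "ay": 0, "az": 2.1, "dx": -0.5, "dy": -5.07, "dz": 0, "hand": 0}, {"ax": 0, "ay": 0, "az": 2.1, "dx": -0.5, "dy": -5.07, "dz": 0, "hand": 0}, {"ax": 0, "ay": 0, "az": 2.1, "dx": -0.5, "dy": -5.07, "dz": 0, "hand": 0}]'

```text
clock: 23.55
tcp_pos: [0.4845, -0.2097, 0.1885]
ee_rot: [-0.929, -2.997, 0.012]
contact_force: [0.6, 1.3, -1.5]
grip_width: 0.121
```

Emit:
jog_arm --plan '[{"ax": 0, "ay": 0, "az": 1.75, "dx": -2.4, "dy": -4.6, "dz": 0.5, "hand": 0}, {"ax": 0, "ay": 0, "az": 1.75, "dx": -2.4, "dy": -4.6, "dz": 0.5, "hand": 0}, {"ax": 0, "ay": 0, "az": 1.75, "dx": -2.4, "dy": -4.6, "dz": 0.5, "hand": 0}, {"ax": 0, "ay": 0, "az": 1.75, "dx": -2.4, "dy": -4.6, "dz": 0.5, "hand": 0}, {"ax": 0, "ay": 0, "az": 1.75, "dx": -2.4, "dy": -4.6, "dz": 0.5, "hand": 0}]'

```text
clock: 24.05
tcp_pos: [0.4583, -0.4218, 0.1684]
ee_rot: [-1.294, -2.859, 0.016]
contact_force: [-1.6, -1.0, -0.8]
grip_width: 0.122
```

Emit:
jog_arm --plan '[{"ax": 0, "ay": 0, "az": 0, "dx": 0, "dy": 0, "dz": 0, "hand": 0}, {"ax": 0, "ay": 0, "az": 0, "dx": 0, "dy": 0, "dz": 0, "hand": 0}]'

```text
clock: 24.25
tcp_pos: [0.4594, -0.42, 0.1677]
ee_rot: [-1.29, -2.86, 0.013]
contact_force: [0.3, 1.0, -1.5]
grip_width: 0.122
```

```bash
python3 stem.py yellow .4169 -.3571; python3 held.py yellow
```

```text
t 24.25 p [ 0.4594 -0.42    0.1677] yaw 131.46 z [-0.007 -0.006 -1.   ] F [ 0.3  1.  -1.5] w 0.122 q [ 1.06  0.58 -0.57  1.87  0.43  0.82  0.99]
z [0.0633 0.0656 0.0672] 224
yellow rect [ 0.4171 -0.3571] (11.901827812194824, 12.057122230529785) ang mod90 35.2 centroid [ 0.4171 -0.3572  0.0665] px [270.85714286 104.30357143]
in tool [0.0751 0.0109 0.1011]
held top z -0.0346 x [-0.015   0.0216] y [-0.0045  0.0061] front face x 0.0225 1764
bar dir deg in tool 179.9
```

View pics/ws_yellow.png

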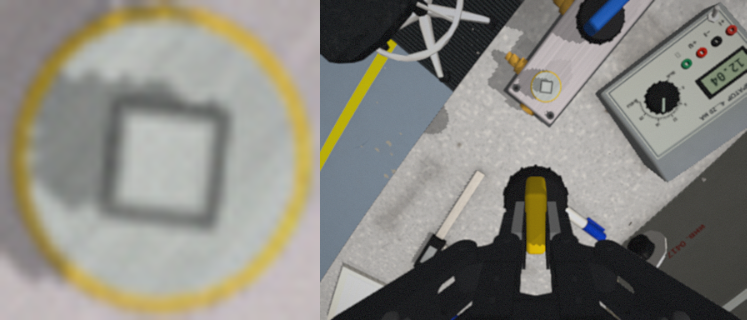

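The yellow stem's flats are at yaw 125.2, and the bar sits about 3 mm forward in the grip.

```bash
python3 - <<'E'
from h import *
s=np.array((.4171,-.3572,0)); R=down(125.2); mv(s-R.apply((.0031,.0007,0))+[0,0,.086],125.2)
E
```

```text
d [1.785 0.218 2.05 ] a [-0.065  0.003  0.794]
```

Emit:
jog_arm --plan '[{"ax": -0.06, "ay": 0, "az": 0.8, "dx": 1, "dy": 0.1, "dz": 0.6, "hand": 0}, {"ax": -0.06, "ay": 0, "az": 0.8, "dx": 1.78, "dy": 0.22, "dz": 1.4, "hand": 0}, {"ax": -0.06, "ay": 0, "az": 0.8, "dx": 1.78, "dy": 0.22, "dz": 2.05, "hand": 0}, {"ax": -0.06, "ay": 0, "az": 0.8, "dx": 1.78, "dy": 0.22, "dz": 2.05, "hand": 0}, {"ax": -0.06, "ay": 0, "az": 0.8, "dx": 1.78, "dy": 0.22, "dz": 2.05, "hand": 0}]'

```text
clock: 24.8
tcp_pos: [0.4203, -0.3587, 0.0867]
ee_rot: [1.441, 2.79, 0.0]
contact_force: [0.0, -0.6, 1.1]
grip_width: 0.124
```

```bash
python3 - <<'E'
from h import *
st();s=np.array((.4171,-.3572,0)); R=down(125.2); mv(s-R.apply((.0031,.0007,0))+[0,0,.064],125.2)
E
```

```text
t 24.8 p [ 0.4203 -0.3587  0.0867] yaw 125.36 z [ 0.001 -0.    -1.   ] F [ 0.  -0.6  1.1] w 0.124 q [ 0.97  0.6  -0.47  2.08  0.5   0.57  0.76]
d [-0.    -0.061  0.567] a [0.005 0.007 0.02 ]
```

Emit:
jog_arm --plan '[{"ax": 0, "ay": 0, "az": 0, "dx": 0, "dy": -0.06, "dz": 0.05, "hand": 0}, {"ax": 0, "ay": 0, "az": 0, "dx": 0, "dy": -0.06, "dz": 0.2, "hand": 0}, {"ax": 0, "ay": 0, "az": 0, "dx": 0, "dy": -0.06, "dz": 0.36, "hand": 0}, {"ax": 0, "ay": 0, "az": 0, "dx": 0, "dy": -0.06, "dz": 0.48, "hand": 0}, {"ax": 0, "ay": 0, "az": 0, "dx": 0, "dy": -0.06, "dz": 0.57, "hand": 0}]'

```text
clock: 25.3
tcp_pos: [0.4183, -0.3603, 0.0651]
ee_rot: [1.443, 2.79, -0.002]
contact_force: [-8.6, 5.4, 44.0]
grip_width: 0.122
```

```bash
python3 - <<'E'
from h import *
st()
E
```

```text
t 25.3 p [ 0.4183 -0.3603  0.0651] yaw 125.32 z [-0.    -0.001 -1.   ] F [-8.6  5.4 44. ] w 0.122 q [ 0.95  0.64 -0.44  2.09  0.53  0.53  0.73]
```

Emit:
jog_arm --plan '[{"ax": 0, "ay": 0, "az": 0.6, "dx": 0, "dy": 0.02, "dz": -0.03, "hand": 0}, {"ax": 0, "ay": 0, "az": 1.6, "dx": 0.01, "dy": 0.03, "dz": -0.03, "hand": 0}, {"ax": 0, "ay": 0, "az": 2.5, "dx": 0.02, "dy": 0.04, "dz": -0.03, "hand": 0}, {"ax": 0, "ay": 0, "az": 3.3, "dx": 0.02, "dy": 0.05, "dz": -0.03, "hand": 0}, {"ax": 0, "ay": 0, "az": 4, "dx": 0.02, "dy": 0.05, "dz": -0.03, "hand": 0}]'

```text
clock: 25.8
tcp_pos: [0.4169, -0.3599, 0.0662]
ee_rot: [-2.161, -2.278, 0.008]
contact_force: [-4.3, -0.9, 2.9]
grip_width: 0.121
```

```bash
python3 - <<'E'
from h import *
st(); print(robot.state()['ft_torque'].round(2)); s=np.array((.4171,-.3572,0)); R=down(84.3); print(s-R.apply((.0031,.0007,0)))
E
```

```text
t 25.8 p [ 0.4169 -0.3599  0.0662] yaw 93.03 z [-0.005 -0.003 -1.   ] F [-4.3 -0.9  2.9] w 0.121 q [ 0.84  0.61 -0.29  2.09  0.37  0.49  0.32]
[-0.4   1.    0.13]
[ 4.16095570e-01 -3.60215148e-01 -8.57252759e-20]
```

Emit:
jog_arm --plan '[{"ax": 0, "ay": 0, "az": 0.5, "dx": 0, "dy": -0.01, "dz": 0.01, "hand": 0}, {"ax": 0, "ay": 0, "az": 0.9, "dx": 0, "dy": -0.02, "dz": 0.01, "hand": 0}, {"ax": 0, "ay": 0, "az": 1.1, "dx": 0, "dy": -0.02, "dz": 0.01, "hand": 0}, {"ax": 0, "ay": 0, "az": 1.12, "dx": 0, "dy": -0.02, "dz": 0.01, "hand": 0}]'

```text
clock: 26.2
tcp_pos: [0.4163, -0.3601, 0.0661]
ee_rot: [-2.332, -2.103, 0.009]
contact_force: [-1.2, 2.1, 6.1]
grip_width: 0.121
```

```bash
python3 - <<'E'
from h import *
st(); print(robot.state()['ft_torque'].round(2))
E
```

```text
t 26.2 p [ 0.4163 -0.3601  0.0661] yaw 84.09 z [-0.005 -0.003 -1.   ] F [-1.2  2.1  6.1] w 0.121 q [ 0.81  0.61 -0.25  2.1   0.32  0.48  0.21]
[0.35 0.2  0.12]
```

Emit:
jog_arm --plan '[{"ax": 0, "ay": 0, "az": 0, "dx": 0, "dy": 0, "dz": 0, "hand": 0.4}, {"ax": 0, "ay": 0, "az": 0, "dx": 0, "dy": 0, "dz": 0, "hand": 0.4}, {"ax": 0, "ay": 0, "az": 0, "dx": 0, "dy": 0, "dz": -1, "hand": 0.4}, {"ax": 0, "ay": 0, "az": 0, "dx": 0, "dy": 0, "dz": -2, "hand": 0.4}, {"ax": 0, "ay": 0, "az": 0, "dx": -0.8, "dy": 0, "dz": -3.5, "hand": 0.4}]'

```text
clock: 26.7
tcp_pos: [0.4146, -0.3794, 0.1906]
ee_rot: [-2.323, -2.107, 0.007]
contact_force: [0.3, -0.6, -0.1]
grip_width: 0.401
```

```bash
python3 chk.py 3
```

```text
t 26.7 p [ 0.4146 -0.3794  0.1906] yaw 84.41 z [-0.007  0.001 -1.   ] F [ 0.3 -0.6 -0.1] w 0.401 q [ 0.92  0.44 -0.34  1.99  0.22  0.75  0.35]
blue top z 0.0994 c [ 0.41311279 -0.27847815] (36.45720672607422, 12.079078674316406) ang 86.0
yellow top z 0.0991 c [ 0.41742197 -0.3559635 ] (39.15530776977539, 11.681923866271973) ang 84.86
block ((413.8915710449219, -295.4753112792969), (62.65462875366211, 182.24195861816406), 2.84578800201416)
```

All three handles are home (tops 0.0991–0.0996). Next I look at the lever stand.

```bash
python3 - <<'E'
from h import *
mv((.56,-.15,.25),90)
E
```

```text
d [ 6.321  2.917 -1.351] a [ 0.039  0.096 -0.753]
```

Emit:
jog_arm --plan '[{"ax": 0.04, "ay": 0.1, "az": -0.7, "dx": 3, "dy": 1.4, "dz": -1.4, "hand": 0.4}, {"ax": 0.04, "ay": 0.1, "az": -0.7, "dx": 5, "dy": 2.3, "dz": -1.4, "hand": 0.4}, {"ax": 0.04, "ay": 0.1, "az": -0.7, "dx": 6.3, "dy": 2.9, "dz": -1.4, "hand": 0.4}, {"ax": 0.04, "ay": 0.1, "az": -0.7, "dx": 6.3, "dy": 2.9, "dz": -1.4, "hand": 0.4}, {"ax": 0.04, "ay": 0.1, "az": -0.7, "dx": 6.3, "dy": 2.9, "dz": -1.4, "hand": 0.4}]'

```text
clock: 27.25
tcp_pos: [0.5433, -0.1769, 0.2471]
ee_rot: [2.23, 2.212, 0.001]
contact_force: [1.0, -0.6, -0.2]
grip_width: 0.401
```

Emit:
jog_arm --plan '[{"ax": 0, "ay": 0, "az": 0, "dx": 0.8, "dy": 0.3, "dz": 0, "hand": 0.4}, {"ax": 0, "ay": 0, "az": 0, "dx": 0.8, "dy": 0.3, "dz": 0, "hand": 0.4}, {"ax": 0, "ay": 0, "az": 0, "dx": 0.8, "dy": 0.3, "dz": 0, "hand": 0.4}]'

```text
clock: 27.55
tcp_pos: [0.5558, -0.1444, 0.2467]
ee_rot: [2.228, 2.214, 0.0]
contact_force: [-1.0, -0.3, -0.2]
grip_width: 0.399
```

```bash
python3 - <<'E'
from h import *
st(); d=snap('wrist'); save(d,'w4.png'); pickle.dump(d,open('w4.pkl','wb'))
E
```

```text
t 27.55 p [ 0.5558 -0.1444  0.2467] yaw 89.65 z [ 0. -0. -1.] F [-1.  -0.3 -0.2] w 0.399 q [ 0.5   0.4  -0.44  1.91  0.21  0.88 -0.04]
```

View pics/w4.png

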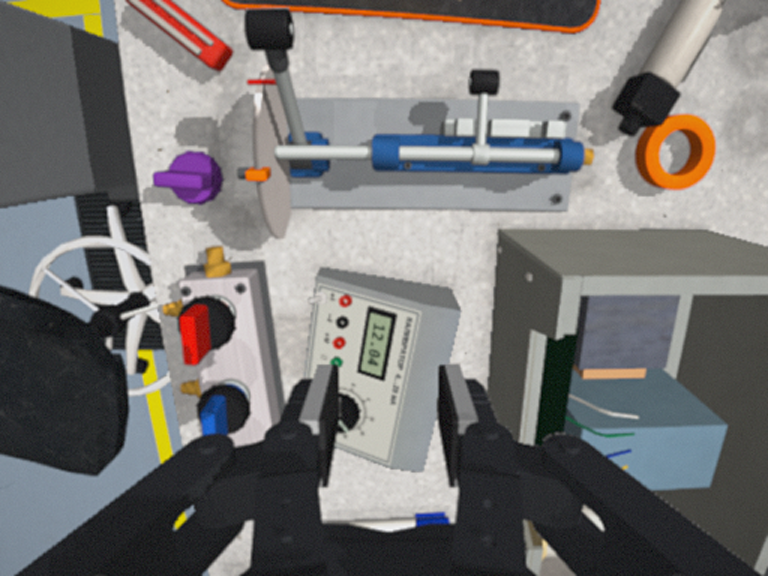

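The wrist view shows the bolt grip (484,82) with its arm at the roller's middle, the bolt axis along row ~154, the lever T-grip (270,30), the red pointer tip (262,82) and the orange tab (257,174).

```bash
python3 - <<'E'
from h import *
d=pickle.load(open('w4.pkl','rb')); P=pts(d); g=cv2.cvtColor(d['image'],cv2.COLOR_RGB2GRAY).astype(int)
hsv=cv2.cvtColor(d['image'],cv2.COLOR_RGB2HSV)
def blob(m,u,v,w,h,name):
    u,v=int(u/1.5),int(v/1.5); b=np.zeros(g.shape,bool); b[max(v-h,0):v+h,u-w:u+w]=1; b&=m
    Q=P[b]; yx=np.argwhere(b); print(name,b.sum(),'px range',yx.min(0)[::-1]*1.5,yx.max(0)[::-1]*1.5,'med',np.median(Q,0).round(4),'x',np.percentile(Q[:,0],[3,97]).round(4),'y',np.percentile(Q[:,1],[3,97]).round(4),'z',np.percentile(Q[:,2],[3,97]).round(4)); return Q
blob((g<70)&(P[...,2]>.025),484,82,14,12,'boltgrip')
blob((g<70)&(P[...,2]>.06),270,30,22,20,'levergrip')
H=hsv[...,0]; S=hsv[...,1]
blob(((H<6)|(H>174))&(S>120)&(P[...,2]>.04),262,82,12,6,'pointer')
t=blob((H>5)&(H<18)&(S>150)&(P[...,2]>.04),257,174,16,8,'tab')
for u in (300,330,350,420,460,520,550):
    c=int(u/1.5); col=P[96:110,c]; i=np.argmax(col[:,2]); print('rod',u,(96+i)*1.5,col[i].round(4), 'edges',)
m=(abs(P[...,2]-.006)<.006)&(P[...,0]>.45)&(P[...,0]<.75)&(P[...,1]>-.13)&(P[...,1]<0)&(hsv[...,1]<60)
print(onz(d,[(484/1.5,82/1.5)],.051))
E
```

```text
boltgrip 278 px range [469.5  70.5] [496.5  93. ] med [ 0.6241 -0.0192  0.0587] x [0.6159 0.6332] y [-0.0259 -0.0115] z [0.0543 0.0607]
levergrip 868 px range [246.   3.] [295.5  58.5] med [ 0.4927 -0.0021  0.1304] x [0.4813 0.503 ] y [-0.0116  0.0089] z [0.1127 0.1332]
pointer 55 px range [247.5  79.5] [274.5  82.5] med [ 0.4769 -0.022   0.0917] x [0.4688 0.4851] y [-0.023  -0.0209] z [0.0902 0.0929]
tab 131 px range [244.5 168. ] [268.5 180. ] med [ 0.4721 -0.0793  0.1003] x [0.4649 0.478 ] y [-0.0832 -0.0757] z [0.0935 0.1018]
rod 300 147.0 [ 0.557  -0.0649  0.404 ] edges
rod 330 153.0 [ 0.5148 -0.0672  0.0562] edges
rod 350 151.5 [ 0.5291 -0.0662  0.0566] edges
rod 420 151.5 [ 0.5805 -0.0665  0.0568] edges
rod 460 150.0 [ 0.6088 -0.0655  0.0577] edges
rod 520 153.0 [ 0.6528 -0.0674  0.0579] edges
rod 550 157.5 [ 0.6756 -0.0704  0.0573] edges
[[ 0.62616134 -0.01826857  0.051     ]]
```

```bash
python3 - <<'E'
from h import *
mv((.6247,-.0185,.10),89.5)
E
```

```text
d [3.205 1.714 3.659] a [-0.003  0.005 -0.001]
```

Emit:
jog_arm --plan '[{"ax": 0, "ay": 0, "az": 0, "dx": 1.1, "dy": 0.6, "dz": 0.5, "hand": 0.5}, {"ax": 0, "ay": 0, "az": 0, "dx": 2.2, "dy": 1.2, "dz": 1, "hand": 0.5}, {"ax": 0, "ay": 0, "az": 0, "dx": 3.2, "dy": 1.71, "dz": 2, "hand": 0.5}, {"ax": 0, "ay": 0, "az": 0, "dx": 3.2, "dy": 1.71, "dz": 3, "hand": 0.5}, {"ax": 0, "ay": 0, "az": 0, "dx": 3.2, "dy": 1.71, "dz": 3.65, "hand": 0.5}]'

```text
clock: 28.1
tcp_pos: [0.6238, -0.0179, 0.0971]
ee_rot: [-2.229, -2.211, 0.003]
contact_force: [-1.2, -0.1, -0.5]
grip_width: 0.502
```

```bash
python3 - <<'E'
from h import *
st();mv((.6247,-.0185,.0265),89.5)
E
```

```text
t 28.1 p [ 0.6238 -0.0179  0.0971] yaw 89.55 z [-0.003  0.    -1.   ] F [-1.2 -0.1 -0.5] w 0.502 q [ 0.21  0.64 -0.36  1.91  0.35  0.66 -0.38]
d [-0.014  0.028  1.765] a [-0.022 -0.     0.006]
```

Emit:
jog_arm --plan '[{"ax": 0, "ay": 0, "az": 0, "dx": 0, "dy": 0.02, "dz": 0.6, "hand": 0.5}, {"ax": 0, "ay": 0, "az": 0, "dx": 0, "dy": 0.02, "dz": 1.2, "hand": 0.5}, {"ax": 0, "ay": 0, "az": 0, "dx": 0, "dy": 0.02, "dz": 1.6, "hand": 0.5}, {"ax": 0, "ay": 0, "az": 0, "dx": 0, "dy": 0.02, "dz": 1.77, "hand": 0.5}, {"ax": 0, "ay": 0, "az": 0, "dx": 0, "dy": 0.02, "dz": 1.77, "hand": 0.5}]'

```text
clock: 28.6
tcp_pos: [0.624, -0.0191, 0.0256]
ee_rot: [-2.23, -2.209, 0.006]
contact_force: [0.0, -0.5, -0.4]
grip_width: 0.503
```

Emit:
jog_arm --plan '[{"ax": 0, "ay": 0, "az": 0, "dx": 0, "dy": 0, "dz": 0, "hand": 0}, {"ax": 0, "ay": 0, "az": 0, "dx": 0, "dy": 0, "dz": 0, "hand": 0}, {"ax": 0, "ay": 0, "az": 0, "dx": 0, "dy": 0, "dz": 0, "hand": 0}, {"ax": 0, "ay": 0, "az": 0, "dx": 0, "dy": 0, "dz": 0, "hand": 0}]'

```text
clock: 29.0
tcp_pos: [0.625, -0.0196, 0.0267]
ee_rot: [-2.232, -2.21, 0.004]
contact_force: [1.3, -1.7, 2.8]
grip_width: 0.217
```

```bash
python3 - <<'E'
from h import *
st()
E
```

```text
t 29.0 p [ 0.625  -0.0196  0.0267] yaw 89.44 z [-0.002 -0.001 -1.   ] F [ 1.3 -1.7  2.8] w 0.217 q [ 0.17  0.74 -0.31  1.94  0.41  0.53 -0.43]
```

Emit:
jog_arm --plan '[{"ax": 0, "ay": 0, "az": 0, "dx": -0.04, "dy": 0, "dz": -0.31, "hand": 0}, {"ax": 0, "ay": 0, "az": 0, "dx": -0.15, "dy": 0, "dz": -0.6, "hand": 0}, {"ax": 0, "ay": 0, "az": 0, "dx": -0.34, "dy": 0, "dz": -0.85, "hand": 0}, {"ax": 0, "ay": 0, "az": 0, "dx": -0.52, "dy": 0, "dz": -1.02, "hand": 0}, {"ax": 0, "ay": 0, "az": 0, "dx": -0.68, "dy": 0, "dz": -1.11, "hand": 0}]'

```text
clock: 29.5
tcp_pos: [0.6246, -0.0478, 0.072]
ee_rot: [-2.233, -2.209, 0.003]
contact_force: [1.3, -0.4, -2.8]
grip_width: 0.218
```

```bash
python3 - <<'E'
from h import *
st(); mv((.6247,-.0185,.0265),89.5)
E
```

```text
t 29.5 p [ 0.6246 -0.0478  0.072 ] yaw 89.38 z [-0.002 -0.001 -1.   ] F [ 1.3 -0.4 -2.8] w 0.218 q [ 0.24  0.68 -0.35  1.92  0.38  0.61 -0.36]
d [ 0.734 -0.003  1.138] a [-0.014  0.008 -0.015]
```

Emit:
jog_arm --plan '[{"ax": 0, "ay": 0, "az": 0, "dx": 0, "dy": 0.3, "dz": 0, "hand": 0}, {"ax": 0, "ay": 0, "az": 0, "dx": 0, "dy": 0.6, "dz": 0, "hand": 0}, {"ax": 0, "ay": 0, "az": 0, "dx": 0, "dy": 0.85, "dz": 0, "hand": 0}, {"ax": 0, "ay": 0, "az": 0, "dx": 0, "dy": 1.02, "dz": 0, "hand": 0}, {"ax": 0, "ay": 0, "az": 0, "dx": 0, "dy": 1.04, "dz": 0, "hand": 0}]'

```text
clock: 30.0
tcp_pos: [0.6649, -0.0466, 0.071]
ee_rot: [-2.229, -2.207, 0.008]
contact_force: [-5.3, 1.4, 1.7]
grip_width: 0.212
```

```bash
python3 - <<'E'
from h import *
st()
E
```

```text
t 30.0 p [ 0.6649 -0.0466  0.071 ] yaw 89.43 z [-0.007  0.    -1.   ] F [-5.3  1.4  1.7] w 0.212 q [ 0.24  0.72 -0.35  1.82  0.37  0.68 -0.34]
```

Emit:
jog_arm --plan '[{"ax": 0, "ay": 0, "az": 0, "dx": 0.26, "dy": 0, "dz": 0.18, "hand": 0}, {"ax": 0, "ay": 0, "az": 0, "dx": 0.46, "dy": 0, "dz": 0.41, "hand": 0}, {"ax": 0, "ay": 0, "az": 0, "dx": 0.61, "dy": 0, "dz": 0.68, "hand": 0}, {"ax": 0, "ay": 0, "az": 0, "dx": 0.68, "dy": 0, "dz": 0.99, "hand": 0}, {"ax": 0, "ay": 0, "az": 0, "dx": 0.68, "dy": 0, "dz": 1.11, "hand": 0}]'

```text
clock: 30.5
tcp_pos: [0.6652, -0.0202, 0.0256]
ee_rot: [-2.23, -2.207, 0.01]
contact_force: [-7.2, -3.2, 18.5]
grip_width: 0.22
```

```bash
python3 - <<'E'
from h import *
st()
E
```

```text
t 30.5 p [ 0.6652 -0.0202  0.0256] yaw 89.4 z [-0.007 -0.001 -1.   ] F [-7.2 -3.2 18.5] w 0.22 q [ 0.17  0.78 -0.32  1.84  0.4   0.6  -0.4 ]
```

Emit:
jog_arm --plan '[{"ax": 0, "ay": 0, "az": 0, "dx": 0, "dy": 0, "dz": 0, "hand": 0.5}, {"ax": 0, "ay": 0, "az": 0, "dx": 0, "dy": 0, "dz": 0, "hand": 0.5}, {"ax": 0, "ay": 0, "az": 0, "dx": 0, "dy": 0, "dz": -1, "hand": 0.5}, {"ax": 0, "ay": 0, "az": 0, "dx": 0, "dy": 0, "dz": -2.2, "hand": 0.5}, {"ax": 0, "ay": 0, "az": 0, "dx": 0, "dy": 0, "dz": -3.4, "hand": 0.5}]'

```text
clock: 31.0
tcp_pos: [0.6668, -0.0189, 0.163]
ee_rot: [-2.229, -2.207, 0.006]
contact_force: [0.0, 0.2, 0.5]
grip_width: 0.499
```

Emit:
jog_arm --plan '[{"ax": 0, "ay": 0, "az": 0, "dx": -1, "dy": -1, "dz": -0.6, "hand": 0.5}, {"ax": 0, "ay": 0, "az": 0, "dx": -2, "dy": -2, "dz": -1.6, "hand": 0.5}, {"ax": 0, "ay": 0, "az": 0, "dx": -2.8, "dy": -2.7, "dz": -2.1, "hand": 0.5}, {"ax": 0, "ay": 0, "az": 0, "dx": -2.8, "dy": -2.7, "dz": -2.1, "hand": 0.5}, {"ax": 0, "ay": 0, "az": 0, "dx": -2.8, "dy": -2.7, "dz": -2.1, "hand": 0.5}]'

```text
clock: 31.5
tcp_pos: [0.5578, -0.1336, 0.2502]
ee_rot: [2.238, 2.204, -0.005]
contact_force: [1.1, -0.1, -0.1]
grip_width: 0.502
```

```bash
cat > lev.py <<'E'
from h import *
import sys
st(); d=snap('wrist'); save(d,'w%s.png'%sys.argv[1]); P=pts(d); g=cv2.cvtColor(d['image'],cv2.COLOR_RGB2GRAY).astype(int)
hsv=cv2.cvtColor(d['image'],cv2.COLOR_RGB2HSV); H=hsv[...,0]; S=hsv[...,1]; X,Y,Z=P[...,0],P[...,1],P[...,2]
def blob(m,name):
    k,l,sa,ce=cv2.connectedComponentsWithStats(m.astype(np.uint8)); 
    if k<2: print(name,'none'); return
    i=1+np.argmax(sa[1:,4]); Q=P[l==i]; print(name,sa[i,4],'med',np.median(Q,0).round(4),'x',np.percentile(Q[:,0],[3,97]).round(4),'y',np.percentile(Q[:,1],[3,97]).round(4),'z',np.percentile(Q[:,2],[3,97]).round(4))
blob((g<70)&(Z>.03)&(Z<.11)&(X>.6)&(X<.7)&(Y>-.08)&(Y<.02),'boltgrip')
blob((g<70)&(Z>.1)&(Z<.16)&(X>.46)&(X<.53)&(Y>-.14)&(Y<.03),'levergrip')
blob(((H<6)|(H>174))&(S>120)&(Z>.06)&(Z<.13)&(X>.45)&(X<.52)&(Y>-.14)&(Y<.03),'pointer')
blob((H>5)&(H<18)&(S>150)&(Z>.06)&(Z<.13)&(X>.45)&(X<.52)&(Y>-.14)&(Y<.03),'tab')
E
python3 lev.py 5
```

```text
t 31.5 p [ 0.5578 -0.1336  0.2502] yaw 89.13 z [-0.002 -0.003 -1.   ] F [ 1.1 -0.1 -0.1] w 0.502 q [ 0.5   0.39 -0.45  1.91  0.22  0.89 -0.08]
boltgrip 267 med [ 0.6641 -0.0186  0.0586] x [0.6556 0.6735] y [-0.0255 -0.0112] z [0.0552 0.0606]
levergrip 875 med [ 0.4928 -0.0017  0.1299] x [0.4818 0.5032] y [-0.0155  0.01  ] z [0.1081 0.133 ]
pointer 54 med [ 0.477  -0.0214  0.0919] x [0.4691 0.4853] y [-0.0225 -0.0202] z [0.0907 0.0938]
tab 121 med [ 0.4725 -0.0781  0.1001] x [0.4654 0.4782] y [-0.082 -0.075] z [0.0904 0.1017]
```

Bolt drawn 40 mm and its handle level. On to the lever grip.

```bash
python3 - <<'E'
from h import *
mv((.4925,-.0005,.165),89.3)
E
```

```text
d [ 3.246 -1.696  2.107] a [-0.014  0.003 -0.001]
```

Emit:
jog_arm --plan '[{"ax": 0, "ay": 0, "az": 0, "dx": 1.1, "dy": -0.6, "dz": 0, "hand": 0.6}, {"ax": 0, "ay": 0, "az": 0, "dx": 2.2, "dy": -1.2, "dz": 0.5, "hand": 0.6}, {"ax": 0, "ay": 0, "az": 0, "dx": 3.25, "dy": -1.7, "dz": 1.3, "hand": 0.6}, {"ax": 0, "ay": 0, "az": 0, "dx": 3.25, "dy": -1.7, "dz": 2.1, "hand": 0.6}, {"ax": 0, "ay": 0, "az": 0, "dx": 3.25, "dy": -1.7, "dz": 2.1, "hand": 0.6}]'

```text
clock: 32.05
tcp_pos: [0.4887, 0.0036, 0.1617]
ee_rot: [-2.22, -2.21, 0.01]
contact_force: [-0.4, -0.2, 0.6]
grip_width: 0.6
```

```bash
python3 - <<'E'
from h import *
st();mv((.4925,-.0005,.098),89.3)
E
```

```text
t 32.05 p [0.4887 0.0036 0.1617] yaw 89.74 z [-0.011  0.002 -1.   ] F [-0.4 -0.2  0.6] w 0.6 q [ 0.26  0.42 -0.46  2.16  0.3   0.64 -0.41]
d [-0.104  0.113  1.592] a [-0.076 -0.011  0.056]
```

Emit:
jog_arm --plan '[{"ax": -0.08, "ay": 0, "az": 0.05, "dx": -0.1, "dy": 0.11, "dz": 0.4, "hand": 0.6}, {"ax": -0.08, "ay": 0, "az": 0.05, "dx": -0.1, "dy": 0.11, "dz": 0.9, "hand": 0.6}, {"ax": -0.08, "ay": 0, "az": 0.05, "dx": -0.1, "dy": 0.11, "dz": 1.4, "hand": 0.6}, {"ax": -0.08, "ay": 0, "az": 0.05, "dx": -0.1, "dy": 0.11, "dz": 1.58, "hand": 0.6}, {"ax": -0.08, "ay": 0, "az": 0.05, "dx": -0.1, "dy": 0.11, "dz": 1.58, "hand": 0.6}]'

```text
clock: 32.55
tcp_pos: [0.4932, -0.0003, 0.0983]
ee_rot: [-2.233, -2.208, -0.002]
contact_force: [0.1, -0.1, -0.9]
grip_width: 0.598
```

Emit:
jog_arm --plan '[{"ax": 0, "ay": 0, "az": 0, "dx": 0, "dy": 0, "dz": 0, "hand": 0}, {"ax": 0, "ay": 0, "az": 0, "dx": 0, "dy": 0, "dz": 0, "hand": 0}, {"ax": 0, "ay": 0, "az": 0, "dx": 0, "dy": 0, "dz": 0, "hand": 0}, {"ax": 0, "ay": 0, "az": 0, "dx": 0, "dy": 0, "dz": 0, "hand": 0}]'

```text
clock: 32.95
tcp_pos: [0.4907, -0.0002, 0.0991]
ee_rot: [-2.232, -2.206, 0.003]
contact_force: [-5.1, 1.4, 4.9]
grip_width: 0.259
```

```bash
python3 - <<'E'
from h import *
st()
f0=.65
for f in (.5,.35,.2,.05,-.07,-.145): print(f,'dx',np.round(115*(np.sin(f)-np.sin(f0))/40,2),'dz',np.round(-115*(np.cos(f)-np.cos(f0))/40,2))
E
```

```text
t 32.95 p [ 4.907e-01 -2.000e-04  9.910e-02] yaw 89.33 z [-0.004  0.001 -1.   ] F [-5.1  1.4  4.9] w 0.259 q [ 0.2   0.51 -0.38  2.2   0.39  0.49 -0.5 ]
0.5 dx -0.36 dz -0.23
0.35 dx -0.75 dz -0.41
0.2 dx -1.17 dz -0.53
0.05 dx -1.6 dz -0.58
-0.07 dx -1.94 dz -0.58
-0.145 dx -2.16 dz -0.56
```

Emit:
jog_arm --plan '[{"ax": 0, "ay": 0, "az": 0, "dx": -0.36, "dy": 0, "dz": -0.23, "hand": 0}, {"ax": 0, "ay": 0, "az": 0, "dx": -0.75, "dy": 0, "dz": -0.41, "hand": 0}, {"ax": 0, "ay": 0, "az": 0, "dx": -1.17, "dy": 0, "dz": -0.53, "hand": 0}, {"ax": 0, "ay": 0, "az": 0, "dx": -1.6, "dy": 0, "dz": -0.58, "hand": 0}, {"ax": 0, "ay": 0, "az": 0, "dx": -1.94, "dy": 0, "dz": -0.58, "hand": 0}]'

```text
clock: 33.45
tcp_pos: [0.4892, -0.0785, 0.1226]
ee_rot: [-2.233, -2.205, 0.003]
contact_force: [-0.3, 1.7, -9.1]
grip_width: 0.266
```

```bash
python3 - <<'E'
from h import *
st()
E
```

```text
t 33.45 p [ 0.4892 -0.0785  0.1226] yaw 89.29 z [-0.004  0.001 -1.   ] F [-0.3  1.7 -9.1] w 0.266 q [ 0.39  0.48 -0.42  2.18  0.37  0.55 -0.32]
```

Emit:
jog_arm --plan '[{"ax": 0, "ay": 0, "az": 0, "dx": -0.1, "dy": 0, "dz": 0.01, "hand": 0}, {"ax": 0, "ay": 0, "az": 0, "dx": -0.21, "dy": 0, "dz": 0.03, "hand": 0}, {"ax": 0, "ay": 0, "az": 0, "dx": -0.21, "dy": 0, "dz": 0.03, "hand": 0}]'

```text
clock: 33.75
tcp_pos: [0.489, -0.0874, 0.1216]
ee_rot: [-2.233, -2.205, 0.004]
contact_force: [-1.0, -0.7, -3.4]
grip_width: 0.263
```

Emit:
jog_arm --plan '[{"ax": 0, "ay": 0, "az": 0, "dx": 0, "dy": 0, "dz": 0, "hand": 0.6}, {"ax": 0, "ay": 0, "az": 0, "dx": 0, "dy": 0, "dz": 0, "hand": 0.6}, {"ax": 0, "ay": 0, "az": 0, "dx": 0, "dy": 0, "dz": 0, "hand": 0.6}, {"ax": 0, "ay": 0, "az": 0, "dx": 0, "dy": 0, "dz": -1, "hand": 0.6}, {"ax": 0, "ay": 0, "az": 0, "dx": 0, "dy": 0, "dz": -2.2, "hand": 0.6}]'

```text
clock: 34.25
tcp_pos: [0.488, -0.0869, 0.2092]
ee_rot: [-2.229, -2.203, 0.008]
contact_force: [2.1, -1.0, 0.3]
grip_width: 0.601
```

Emit:
jog_arm --plan '[{"ax": 0, "ay": 0, "az": 0, "dx": -1, "dy": 0.7, "dz": -0.4, "hand": 0.6}, {"ax": 0, "ay": 0, "az": 0, "dx": -1.6, "dy": 1.2, "dz": -0.8, "hand": 0.6}, {"ax": 0, "ay": 0, "az": 0, "dx": -1.6, "dy": 1.2, "dz": -0.8, "hand": 0.6}, {"ax": 0, "ay": 0, "az": 0, "dx": -1.6, "dy": 1.2, "dz": -0.8, "hand": 0.6}]'

```text
clock: 34.65
tcp_pos: [0.5359, -0.1518, 0.241]
ee_rot: [-2.231, -2.202, 0.007]
contact_force: [-0.4, 0.0, -0.7]
grip_width: 0.6
```

```bash
python3 lev.py 6
```

```text
t 34.65 p [ 0.5359 -0.1518  0.241 ] yaw 89.27 z [-0.008  0.002 -1.   ] F [-0.4  0.  -0.7] w 0.6 q [ 0.57  0.39 -0.49  1.95  0.24  0.87 -0.06]
boltgrip 297 med [ 0.663  -0.0192  0.0585] x [0.6557 0.6723] y [-0.026  -0.0118] z [0.0509 0.0607]
levergrip 781 med [ 0.4908 -0.084   0.1529] x [0.4794 0.5015] y [-0.0941 -0.075 ] z [0.146  0.1551]
pointer 2 med [ 0.4675 -0.079   0.1078] x [0.4673 0.4677] y [-0.0794 -0.0785] z [0.1071 0.1086]
tab 13 med [ 0.465  -0.0777  0.1003] x [0.464  0.4668] y [-0.0814 -0.0759] z [0.0963 0.1044]
```

View pics/w6.png

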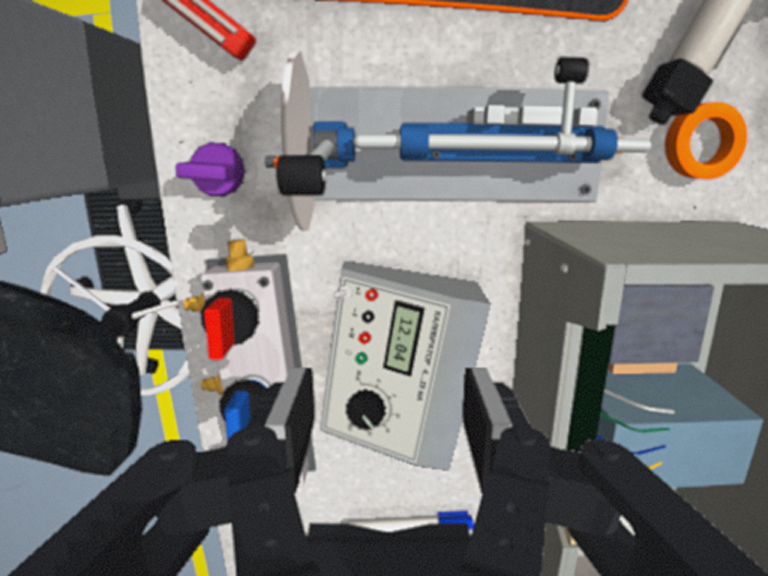

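Pointer (y −0.079) and tab (y −0.078) coincide, and the bolt is back with its handle level. One last side view.

```bash
python3 - <<'E'
from h import *
d=snap('side'); save(d,'fin.png',5,(200,150,355,260)); P=pts(d); hsv=cv2.cvtColor(d['image'],cv2.COLOR_RGB2HSV);H,S=hsv[...,0],hsv[...,1]
X,Y,Z=P[...,0],P[...,1],P[...,2]; b=(Z>.075)&(Z<.12)&(X>.44)&(X<.5)&(Y>-.13)&(Y<.0)&(S>130)
for n,m in (('tab',(H>5)&(H<18)),('ptr',(H<4)|(H>175))): Q=P[m&b]; print(n,len(Q),np.median(Q,0).round(4) if len(Q) else '')
for n,m,y in (('red',(H<6)|(H>174),-.197),('blue',(H>100)&(H<128),-.277),('yellow',(H>19)&(H<34),-.357)):
    Q=P[m&(S>100)&(Z>.07)&(Z<.12)&(abs(Y-y)<.03)&(abs(X-.413)<.03)]; print(n,len(Q),np.median(Q,0).round(4),'top',np.percentile(Q[:,2],97).round(4))
E
```

```text
tab 19 [ 0.4684 -0.0776  0.0978]
ptr 2 [ 0.4718 -0.079   0.1051]
red 71 [ 0.4056 -0.1832  0.0901] top 0.1011
blue 53 [ 0.4103 -0.2656  0.0932] top 0.1018
yellow 41 [ 0.4145 -0.3429  0.0933] top 0.1012
```

View pics/fin.png

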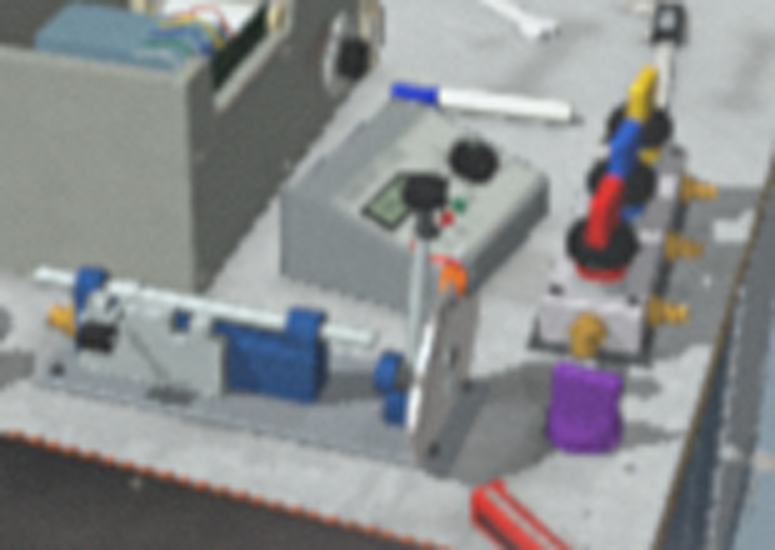

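The side view shows all three handles on their stems, the bolt drawn with its handle down, and the red pointer right at the orange tab (452,275). I'm handing in.

```bash
python3 -c "
from station import ticket; print(ticket.finish_job())"
```

```text
the job is handed in; nothing more can be done
None
```

The test stand is back in service and the job is handed in at about 35 s on the robot's clock. `finish_job` gives no verdict, so the results below are my own last checks.

**What I did**
- All three handles were on the wallet. I pressed red, blue and yellow home on their stems, turned each clockwise to shut and let go.
- I then lifted the bolt handle, drew the bolt back and let the handle down into the rear notch.
- Last, I swung the supply lever to the orange tab and backed the arm off, touching nothing.

**Last checks**
- **Handles:** the bar tops stand at 0.099–0.100 m, with 0.099 m being fully home. They sit within about 1.5 mm of the stem axes, measured after each release.
- **Bar angles:** the bars stand about 7–8° (0.13 rad) off square to the block, inside the 0.26 rad limit. That matches the bore's play with the stems at zero. I felt no clear torque rise at the shut stop, so "at the stop" rests on these angles.
- **Bolt:** it is drawn 40 mm and its handle is level.
- **Lever:** the pointer is about 1.5 mm sideways from the tab in both the wrist and side views. Only two red pointer pixels were visible in each view, but the lever grip's position agrees with this. The tab moved no more than measurement noise.

**What disagreed**
- The fingertips measured about 14 mm behind the reported TCP, not 22 mm ahead as the text says. The first grasp therefore closed on nothing and disturbed nothing, and I used the measured offset from then on.
- I saw no handle knocked aside and no slackening of the grip.

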